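# Gate the lamp balls out of a tilting bowl into a narrow tin

## Robot

A 6-joint arm with a two-finger parallel gripper is mounted at the origin on the work surface. World frame = base frame: x ahead of the robot, y to its left, z up, the work surface at z = 0. Lengths are in m, angles in rad, forces in N, time in s.
With the tool pointing down it reaches from about 0.4 to 0.825 m from the base axis. Payload 7 kg.
Tool frame: the origin (TCP) lies midway between the tips of the shut fingers; the grasp point (between the pads) lies 19 mm behind it; z points along the fingers, y is the line along which they close (so a half turn about z gives the same grasp; the last joint's range is limited). The gripper opens to 88 mm and grips with 3 to 60 N. Pads are 19 mm wide; open, the fingers measure 130 mm over their backs; the gripper's body (78 mm by 193 mm) begins 47 mm behind the grasp point.
Start: joints at [1.54, 0.359, 0.012, 0, -1.224, -0.288], TCP at [0.212, 0.641, 0.196] pointing down, gripper open.
Joint ranges: [-3.07, 3.07], [-1.43, 2.12], [-1.02, 1.25], [-3.03, 1.67], [-3.05, -0], [-3.03, 3.03]. Speed limits (rad/s): [2.39, 2.39, 3.01, 3.14, 3.14, 3.14].

## Interface

Orientations are given as [roll, pitch, yaw] about the fixed x, y, z axes, in that order (R = Rz(yaw) Ry(pitch) Rx(roll)).
In Python, from station import arm gives the robot as it stands. The module is installed in compiled form; this text tells all that it offers.
- The arm moves only by the tool carry_out, never from a script. Its argument "commands" is a list of rows, each a list of 4 numbers: the shift along the world's x, y, z in units of 50 mm (1.0 is 50 mm), then the turn about the world's z in units of 6 degrees (1.0 is 6 degrees). A call has exactly 10 rows; each row is the pose to reach, as a shift and turn from the pose commanded when the call began; what a row does not reach only later rows make up. A row lasts 1/8 s, in which the tool goes at most 62.5 mm and 10.7 degrees, less where a joint would pass 70% of its speed; a pose out of reach is approached as far as the arm can. A call with a gripper value outside its range is refused whole. "claw" is the closure, from 0 (fully open) to 1 (shut), set as the call begins (left out, the last holds). The fingers move at their own pace and stop on an object; "force" is the grip in N (left out, the last holds). Time passes only in rows, so rows that repeat a pose let the fingers close, or fill a call up. It gives the time, the measured TCP pose, the force, the opening and the grip force at its end, in the units of the state.
- arm.get_state(): the state, without advancing time (a new reading comes with each control period).
- arm.grab_frame(name): name is "scene" or "side" or "wrist"; returns a dict with "pixels" (400x640x3 uint8, red, green, blue), "fx", "fy", "cx", "cy" (pixels), "k1" (the pictures are not rectified: a ray, as slopes to the right and down, at radius r is drawn at 1 + k1 r^2 times it, then the intrinsics apply), "eye" and "orientation" of the camera in the world. Camera axes: x right, y down, z forward; pixel columns grow to the right and rows downward; lengths in m; the calibration is good to about 2 mm. A picture is of the moment at which its call begins. There is no depth.
- arm.job_done(): hands the job in; it is judged then, once.
Trained networks look in a picture, given as the dict that the camera call returned (one of the last four; its "shot" number tells which), for a name from the list of things; names that differ only in an ending like _2 or _b are one class to them, and where a whole thing is asked for, a point or a joint stands for the part that bears it (a point fixed in the world has none). Each returns a list of dicts, best first, with "conf" (0 to 1); they miss things now and then, are a little off and sometimes report something else, mostly with a low value. They report only what shows in the picture. A call takes as long as a camera call.
- arm.regions_of(picture, query): "pixels" (400x640 bool, what is visible of it) and "uv" ([column, row] in pixels, amid what is visible of it).
- arm.mark_of(picture, query): "uv" ([column, row] in pixels: a listed point, or the origin of a listed thing).
The state is a dict: "t": time; "q": joint angles; "qd": joint speeds; "joint_efforts": joint torques, N m; "eef_pos": TCP position; "ee_rot": TCP orientation; "force": force on the tool from outside, world axes, zero at the start; "moment": the same for the moment, N m; "width": finger opening in m; "gripper_force": force on a finger pad.
Only numpy, scipy, OpenCV 4.12 (cv2) and the standard library are available. Lean on these libraries where they do the work, as an engineer would, in place of code of your own. Each camera call takes 0.05 s, during which the arm holds its last target. There are 200 camera calls.

## Task

Take the plywood card from its rack, lever the bowl's clear hinged cover fully open with the card's edge (not with the fingers), then hold the card on the bowl's floor across most of its front rim, leaving a narrow gap only at the corner above the tin, and press the bowl down with it until all four brass balls have run out through that gap into the tin. Keep the card at the rim until the last ball is in the tin, then let the bowl come back to rest by itself, leave the cover open, and stand the card upright in its rack again. Leave the tin, the pot, the clock, the candlestick and the mug where they are.

Things in the scene. Friction and masses are not known exactly. Their poses are not given: they have to be found in the camera images.
- card_handle (a point): centre of the card's handle, a square wooden post 20 x 20 mm, 54 mm tall, on the middle of the top edge of an upright plywood plate 120 mm wide (y axis), 85 mm high (z), 5 mm thick (x). This point is 112 mm above the card's lower edge, 27 mm above the plate. 80 g. It starts standing in its rack, leaning up to 9 degrees in the loose slot; the handle may be gripped across x or y
- card_edge (a point): middle of the card's lower edge, on the card (same axes as card_handle)
- rack_slot (a point): centre of the floor of the slot of the fixed dark wooden card rack, 12 mm above the table; the slot runs along its y axis: 128 mm long, 11 mm wide (x axis), 38 mm deep, open at the top; the rack is 75 x 150 mm outside, 50 mm high. It may stand left or right of the bowl, the clock standing on the other side
- bowl_rim (a point): middle of the front rim of a white steel bowl, on its flat floor, which ends here with no lip. Axes turn with the bowl: x to the back wall, y along the rim, z out of the floor. Inside 160 mm wide (side walls 4 mm thick, 45 mm high, reaching to the rim), 150 mm deep, back corners cut at 45 degrees over the last 40 mm; floor 5 mm thick. It hangs between the posts of a fixed stand
- bowl (a joint): tilt of the bowl, rad: 0 at rest on its back stop (floor slopes 0.14 rad down to the BACK), growing as the front rim is pressed down, 0.6 at the front stop (slopes 0.46 down to the front). Its level axis runs along y at x = 80, z = -15 mm from bowl_rim, 95 mm above the table. A spring (0.5 N m/rad, 0.2 N m at rest) returns it to 0; pressing near the rim takes 4 to 10 N
- cover (a joint): angle of the bowl's cover relative to the bowl, rad: 0 closed, 1.95 fully open (its stop, leaning back past upright). The cover is a clear sheet 3 mm thick, 172 mm wide, hinged along the top of the back wall and lying over the whole bowl; its stiff hinge keeps it at any angle; lifting it at the lip takes 1 to 2 N
- cover_lip (a point): middle of the cover's free front edge, on its underside: 15 mm out beyond the bowl's rim when shut, 47 mm above the bowl's floor; the front of the bowl below it is open. x points from the lip to the hinge, z out of the upper side of the cover
- cover_hinge (a point): middle of the cover's hinge axis, 170 mm from the lip; 155 mm behind bowl_rim and 47 mm above the floor along the bowl's axes
- tin: open steel tin, 118 (x) x 80 (y) x 50 mm, walls 3 mm, 450 g, loose; origin at the centre of its underside. It stands below one front corner of the bowl, left or right, its near end just under the rim
- pot: shallow white ceramic bowl 76 mm wide, 50 mm high, below the other front corner; origin at the centre of its underside; no ball may go in it
- ball0_center (a point): centre of a polished brass ball, 22 mm across, 20 g, lying at the back of the bowl; it rolls freely
- ball1_center (a point): centre of a polished brass ball, 22 mm across, 20 g, lying at the back of the bowl; it rolls freely
- ball2_center (a point): centre of a polished brass ball, 22 mm across, 20 g, lying at the back of the bowl; it rolls freely
- ball3_center (a point): centre of a polished brass ball, 22 mm across, 20 g, lying at the back of the bowl; it rolls freely
- clock: wooden mantel clock 60 x 140 x 90 mm, bystander; origin at the centre of its underside
- candlestick: brass candlestick 72 mm wide, 140 mm tall, bystander near the bowl's side
- mug: blue mug 76 mm wide, 85 mm tall, bystander near the bowl's other side

How it is judged:
By the outcome, as a careful person would: the job done as asked, in the order asked, and still so for the second after the job is handed in, with the robot touching nothing.
It also fails if it takes over 69 s, if anything falls off the work surface, if the arm or the gripper's body presses on something with over 40 N, if the wrist force passes 120 N, or if a joint passes its speed limit or range.

## Working session

There is one attempt and no reset: what is moved stays moved. The work goes in short steps, Python scripts to look and compute and a tool call to move; the robot and the scene stay as the last step left them, time stands still between calls to the robot, and variables do not carry over. Pictures are saved under pics/ and viewed, at most 10 in all, crops included, and the job is handed in when it is done.

Besides the shell and the picture viewer there is one more tool, called after "Emit:" by a JSON object that holds its "op" and its "data", one argument or row to a line. carry_out: Moves the arm, as the interface text tells. Its arguments: {"type":"object","properties":{"commands":{"type":"array","items":{"type":"array","items":{"type":"number"}}},"claw":{"type":"number"},"force":{"type":"number"}},"required":["commands"]}

```bash
mkdir -p pics
cat > h.py <<'E'
import numpy as np, cv2
from station import arm
from scipy.spatial.transform import Rotation as R
def cam(f):
    o=np.array(f["orientation"],float)
    M=o if o.shape==(3,3) else R.from_euler('xyz',o).as_matrix()
    return np.array(f["eye"]),M
def ray(f,uv):
    e,M=cam(f); d=np.array([(uv[0]-f["cx"])/f["fx"],(uv[1]-f["cy"])/f["fy"]]); s=d.copy()
    for _ in range(20): s=d/(1+f["k1"]*(s@s))
    v=M@np.array([s[0],s[1],1]); return e,v/np.linalg.norm(v)
def proj(f,p):
    e,M=cam(f); c=M.T@(np.array(p)-e); s=c[:2]/c[2]; s=s*(1+f["k1"]*(s@s))
    return np.array([f["fx"]*s[0]+f["cx"],f["fy"]*s[1]+f["cy"]])
def onz(f,uv,z):
    e,v=ray(f,uv); return e+v*(z-e[2])/v[2]
def tri(L):
    A=np.zeros((3,3));b=np.zeros(3)
    for f,uv in L:
        e,v=ray(f,uv);P=np.eye(3)-np.outer(v,v);A+=P;b+=P@e
    p=np.linalg.solve(A,b); return p,[float(np.round(np.linalg.norm(proj(f,p)-uv),1)) for f,uv in L]
def save(f,n,box=None,s=1):
    im=f["pixels"][:,:,::-1]
    if box: im=im[box[1]:box[3],box[0]:box[2]]
    cv2.imwrite("pics/"+n,cv2.resize(im,None,fx=s,fy=s))
def mk(f,q):
    r=arm.mark_of(f,q); return [(np.round(x["uv"],1).tolist(),round(x["conf"],2)) for x in r[:2]]
E
python3 - <<'E'
from h import *
np.set_printoptions(precision=4,suppress=True)
s=arm.get_state();print(s["eef_pos"],s["ee_rot"],s["width"],s["t"])
a=arm.grab_frame("scene");b=arm.grab_frame("side");c=arm.grab_frame("wrist")
for f in(a,b,c): print(f["eye"],np.array(f["orientation"]).tolist(),f["fx"],f["k1"])
for q in["card_handle","card_edge","rack_slot","bowl_rim","cover_lip","cover_hinge","tin","pot","ball0_center","clock","candlestick","mug"]:
    m=[mk(f,q) for f in(a,b,c)]
    print(q,m)
    L=[(f,x[0][0]) for f,x in zip((a,b),m[:2]) if x and x[0][1]>.3]
    if len(L)==2: print("   ",*tri(L))
cv2.imwrite("pics/0.png",cv2.resize(np.vstack([a["pixels"],b["pixels"]])[:,:,::-1],(480,600)))
save(a,"a.png",None,1.25);save(b,"b.png",None,1.25)
E
```

```text
[0.2114 0.6404 0.1955] [ 3.1399 -0.0002 -0.3189] 0.0875145105829041 0.0
[1.2434 0.5138 0.8228] [-2.2953795517630042, -0.01459066106482898, 2.287268849455549] 376.39989764840755 -0.06347962537943506
[0.4835 0.6948 0.8182] [-2.338995909560259, 0.005479871106531808, -2.9294498865330674] 366.8982088615365 -0.006711372589965104
[0.286  0.6148 0.3854] [2.8448753048246855, -0.0009807614460322078, -1.8892120186242005] 290.2244578836303 -0.01448773063916062
card_handle [[([268.0, 129.3], 0.91)], [], []]
card_edge [[([274.1, 156.0], 0.57)], [([389.4, 165.0], 0.59), ([385.6, 165.5], 0.32)], []]
    [ 0.4682 -0.3459  0.0148] [0.5, 0.5]
rack_slot [[([273.1, 153.2], 0.88)], [([387.1, 167.7], 0.94)], []]
    [ 0.4733 -0.3395  0.0206] [2.5, 2.6]
bowl_rim [[([331.7, 182.8], 0.76)], [([347.9, 211.2], 0.92)], []]
    [0.5614 0.0035 0.1236] [2.3, 2.5]
cover_lip [[([334.1, 173.8], 0.96)], [([353.1, 199.1], 0.56)], []]
    [ 0.5519 -0.0009  0.157 ] [0.0, 0.0]
cover_hinge [[([290.6, 202.5], 0.64)], [([292.4, 192.3], 0.84)], []]
    [ 0.7187 -0.0125  0.1452] [1.6, 1.6]
tin [[([355.5, 217.9], 0.81)], [([357.7, 259.2], 0.75)], []]
    [0.5196 0.0691 0.0002] [0.2, 0.2]
pot [[], [([366.2, 227.5], 0.77)], []]
ball0_center [[], [([352.1, 200.0], 0.19)], []]
clock [[([429.1, 257.8], 0.66)], [([349.0, 352.7], 0.72)], []]
    [ 0.5014  0.3225 -0.012 ] [1.7, 2.2]
candlestick [[([255.6, 202.4], 0.66)], [], []]
mug [[([347.5, 270.3], 0.83)], [([288.3, 280.9], 0.72)], []]
    [ 0.6908  0.1695 -0.0112] [0.2, 0.3]
```

View pics/a.png

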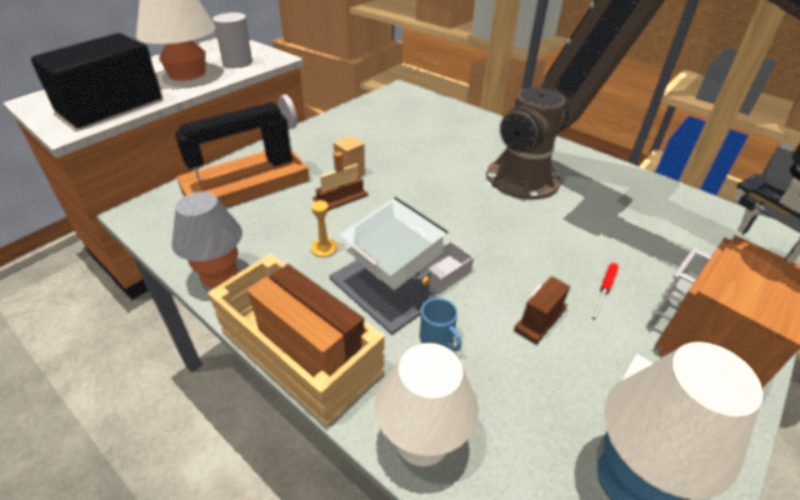

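View pics/b.png

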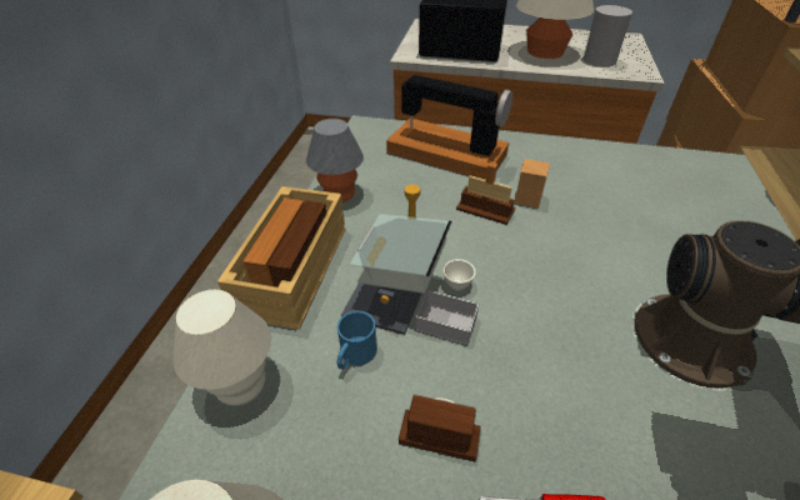

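The scene view shows the card in its rack at about (340,180), the bowl under its clear cover at (395,240) and the tin at (448,268). The side view shows the rack at (488,198), the pot at (459,273) and the tin at (447,316). The rack is on the right, the tin is on the left (+y), and there is a loose-looking block beside the rack. I'll move closer to look.

Emit:
{"op": "carry_out", "data": {
  "commands": [
    [0.6,-0.7,0.8,0],
    [1.3,-1.5,1.6,-1],
    [2,-2.4,2.4,-2.5],
    [2.7,-3.3,3.2,-4],
    [3.4,-4.2,4,-5.5],
    [4.1,-5.1,4.1,-7],
    [4.8,-6,4.1,-8.5],
    [5.5,-6.9,4.1,-10],
    [6.2,-7.8,4.1,-11.5],
    [6.4,-8.6,4.1,-12]
  ]
}}

```text
t: 3.2
eef_pos: [0.533, 0.2088, 0.4007]
ee_rot: [3.141, -0.001, -1.58]
force: [-0.2, 0.1, -0.8]
width: 0.0874
gripper_force: 0.0
```

Emit:
{"op": "carry_out", "data": {
  "commands": [
    [0.1,-0.9,0,0],
    [0.2,-1.8,0,0],
    [0.2,-2.6,0,0],
    [0.2,-3.2,0,0],
    [0.2,-3.4,0,0],
    [0.2,-3.4,0,0],
    [0.2,-3.4,0,0],
    [0.2,-3.4,0,0],
    [0.2,-3.4,0,0],
    [0.2,-3.4,0,0]
  ]
}}

```text
t: 4.45
eef_pos: [0.5416, 0.0413, 0.4014]
ee_rot: [3.141, -0.0, -1.575]
force: [0.7, -0.1, 0.3]
width: 0.0877
gripper_force: 0.0
```

Run:
```python
from h import *
np.set_printoptions(precision=4,suppress=True)
s=arm.get_state();print(s["eef_pos"],s["ee_rot"],s["t"])
a=arm.grab_frame("scene");b=arm.grab_frame("side");c=arm.grab_frame("wrist")
print(c["eye"],c["orientation"])
for q in["bowl_rim","cover_lip","cover_hinge","tin","pot","ball0_center","candlestick","mug","card_handle","rack_slot"]:
    m=[mk(f,q) for f in(a,b,c)]
    L=[(f,x[0][0]) for f,x in zip((a,b,c),m) if x and x[0][1]>.3]
    print(q,m, *(tri(L) if len(L)>1 else []))
print([ (x["uv"],x["conf"]) for x in arm.mark_of(c,"ball0_center")])
print("block",tri([(a,(279,123)),(b,(426,147))]))
save(c,"c.png",None,1.25)
```

```text
[0.5416 0.0413 0.4014] [ 3.1414 -0.0001 -1.5749] 4.45
[ 0.5407 -0.0391  0.5912] [ 2.845  -0.0009  3.1377]
bowl_rim [[([330.4, 184.8], 0.68)], [([349.3, 207.6], 0.67)], []] [ 0.5609 -0.0054  0.1191] [0.1, 0.1]
cover_lip [[([337.4, 171.1], 0.8)], [([364.0, 228.2], 0.7), ([355.0, 197.5], 0.64)], [([304.3, 133.6], 0.69)]] [0.5321 0.0129 0.1222] [11.5, 15.7, 16.4]
cover_hinge [[([286.9, 201.5], 0.86)], [([293.8, 190.3], 0.58)], [([196.2, 119.8], 0.57)]] [ 0.7194 -0.0193  0.1456] [2.7, 1.4, 2.9]
tin [[([355.0, 217.7], 0.86)], [([357.0, 259.8], 0.91)], [([325.3, 155.4], 0.78)]] [ 0.5199  0.0668 -0.0027] [0.7, 1.1, 0.6]
pot [[], [([366.1, 227.2], 0.77)], [([328.3, 96.3], 0.93)]] [ 0.5133 -0.0506  0.0028] [0.5, 0.8]
ball0_center [[], [], []]
candlestick [[([257.1, 202.0], 0.71)], [], [([307.7, 132.0], 0.17)]]
mug [[([350.1, 270.6], 0.97)], [([287.2, 279.6], 0.87), ([352.6, 200.0], 0.2)], [([307.7, 133.6], 0.71)]] [ 0.63    0.09   -0.1177] [14.0, 30.6, 37.3]
card_handle [[([268.7, 126.4], 0.57)], [([392.1, 138.4], 0.56)], []] [ 0.4717 -0.3562  0.1288] [1.9, 2.1]
rack_slot [[([269.6, 154.2], 0.95)], [([388.4, 164.7], 0.68)], []] [ 0.4707 -0.3647  0.0086] [1.1, 1.2]
[]
block (array([ 0.349 , -0.4326,  0.0592]), [1.9, 2.1])
```

View pics/c.png

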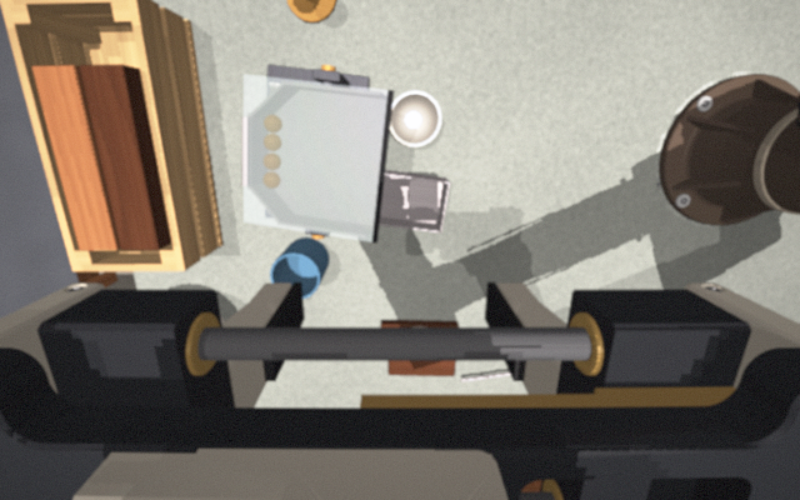

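The wrist view shows the bowl with the dark lip line running from (392,90) to (376,242), four balls at about (272,150) at the back, the pot at (414,118) and the tin at (415,202). Next I'll move over the rack and compute the bowl's yaw.

Emit:
{"op": "carry_out", "data": {
  "commands": [
    [-0.2,-1,0,0],
    [-0.4,-2,0,0],
    [-0.6,-3,0,0],
    [-0.8,-4,-0.5,0],
    [-1,-5,-1,0],
    [-1.2,-6,-1.5,0],
    [-1.4,-6.8,-2,0],
    [-1.4,-7.4,-2,0],
    [-1.4,-7.4,-2,0],
    [-1.4,-7.4,-2,0]
  ]
}}

```text
t: 7.4
eef_pos: [0.4716, -0.3289, 0.3015]
ee_rot: [-3.142, 0.0, -1.576]
force: [0.2, -0.5, 0.1]
width: 0.0877
gripper_force: 0.0
```

Run:
```python
from h import *
np.set_printoptions(precision=4,suppress=True)
# old wrist frame calibration for the bowl
import types
s=arm.get_state();print(s["eef_pos"],s["ee_rot"],s["t"])
a=arm.grab_frame("scene");b=arm.grab_frame("side");c=arm.grab_frame("wrist")
old=dict(c);old["eye"]=[ 0.5407,-0.0391,0.5912];old["orientation"]=[2.845,-0.0009,3.1377]
for p,z in [((392,90),.1695),((376,242),.1695),((244,75),.147),((244,222),.147)]:
    print(p,onz(old,np.array(p)/1.25,z))
for p in [(273,123),(272,142),(272,160),(271,180)]: print("ball",onz(old,np.array(p)/1.25,.115))
print(c["eye"],c["orientation"])
for q in["card_handle","card_edge","rack_slot"]:
    m=[mk(f,q) for f in(a,b,c)]
    L=[(f,x[0][0]) for f,x in zip((a,b,c),m) if x and x[0][1]>.3]
    print(q,m, *(tri(L) if len(L)>1 else []))
for q in["rack_slot","card_handle"]:
  r=arm.regions_of(c,q)
  if r:
    print(q,r[0]["conf"],r[0]["uv"]); ys,xs=np.nonzero(r[0]["pixels"]); print(cv2.minAreaRect(np.stack([xs,ys],1).astype(np.float32)))
save(c,"d.png",None,1.25)
```

```text
[ 0.4716 -0.3289  0.3015] [-3.1415  0.0001 -1.5759] 7.4
(392, 90) [ 0.5423 -0.0787  0.1695]
(376, 242) [0.5627 0.0937 0.1695]
(244, 75) [ 0.7096 -0.0977  0.147 ]
(244, 222) [0.7305 0.0736 0.147 ]
ball [ 0.6919 -0.0461  0.115 ]
ball [ 0.6955 -0.023   0.115 ]
ball [ 0.6977 -0.0005  0.115 ]
ball [0.7016 0.0252 0.115 ]
[ 0.4709 -0.4086  0.4916] [ 2.845  -0.0001  3.1383]
card_handle [[([268.4, 131.8], 0.56)], [([391.0, 140.8], 0.95)], []] [ 0.4745 -0.3586  0.112 ] [0.7, 0.7]
card_edge [[([277.5, 152.3], 0.93), ([357.4, 218.3], 0.43)], [([387.7, 166.3], 0.84)], [([318.0, 138.5], 0.76)]] [ 0.4645 -0.3449  0.0189] [3.4, 3.0, 5.1]
rack_slot [[([272.4, 154.6], 0.59)], [([388.5, 165.5], 0.8)], []] [ 0.4703 -0.3503  0.0147] [0.8, 0.8]
rack_slot 0.75 [312.3, 130.0]
((316.6618347167969, 137.64315795898438), (94.88426971435547, 46.25044250488281), 14.931418418884277)
card_handle 0.81 [317.7, 144.2]
((316.1444091796875, 148.5780029296875), (87.27838134765625, 22.665315628051758), 13.448614120483398)
```

View pics/d.png

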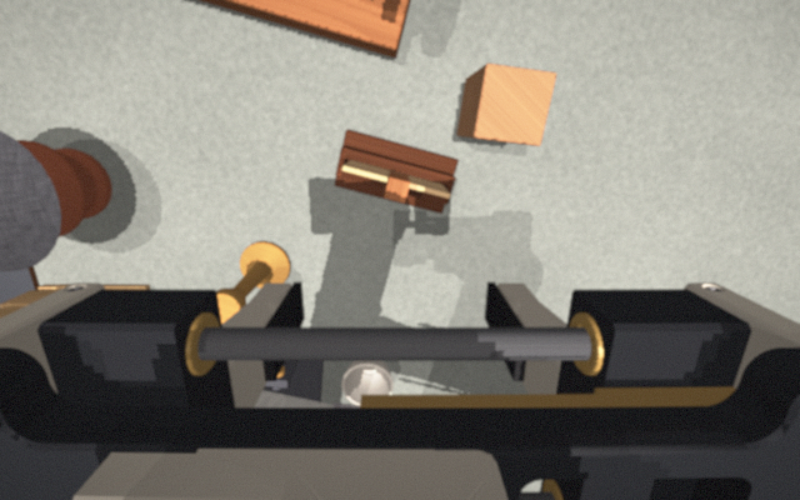

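The wrist view shows the rack running from (340,160) to (455,190) with the cream plate leaning in it, and the handle's top at (398,187). Its long axis lies about 14° off world x. I'll work out the exact handle and rack pose.

Run:
```python
from h import *
np.set_printoptions(precision=4,suppress=True)
c=arm.grab_frame("wrist")
P=lambda p,z:onz(c,np.array(p)/1.25,z)[:2]
R4=np.array([P(p,.05) for p in [(345,131),(458,160),(442,212),(335,187)]])
print("rack",R4,R4.mean(0)); d=R4[1]-R4[0];d2=R4[2]-R4[3];print(np.linalg.norm(d),np.linalg.norm(d2),np.degrees(np.arctan2(-d[1],-d[0])),np.degrees(np.arctan2(-d2[1],-d2[0])))
print("plate top ends",P((343,169),.097),P((450,194),.097))
print("handle top",P((398,182),.15),P((398,187),.15),P((398,196),.124))
print("block",P((555,72),.06),P((541,145),.06),"machine",P((396,55),.03))
save(c,"e.png",(230,80,400,190),4.5)
```

```text
rack [[ 0.5275 -0.4063]
 [ 0.394  -0.3725]
 [ 0.411  -0.3091]
 [ 0.5425 -0.3408]] [ 0.4687 -0.3572]
0.1376826625763181 0.13529284716219891 -14.206347204441446 -13.57049857405206
plate top ends [ 0.5253 -0.3674] [ 0.4093 -0.3399]
handle top [ 0.4668 -0.3608] [ 0.4668 -0.3561] [ 0.4665 -0.3428]
block [ 0.2936 -0.4679] [ 0.3005 -0.3901] machine [ 0.4676 -0.4903]
```

View pics/e.png

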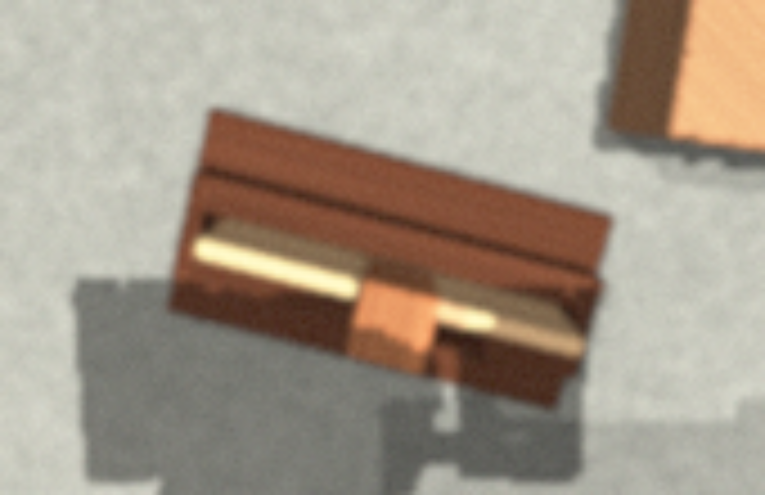

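Emit:
{"op": "carry_out", "data": {
  "commands": [
    [0,-0.1,-0.2,-1.7],
    [0,-0.3,-0.5,-3.4],
    [-0.1,-0.5,-0.8,-5.1],
    [-0.1,-0.5,-1.1,-6.8],
    [-0.1,-0.5,-1.4,-8.5],
    [-0.1,-0.5,-1.7,-10.2],
    [-0.1,-0.5,-1.9,-11.9],
    [-0.1,-0.5,-2,-13.6],
    [-0.1,-0.5,-2,-15.3],
    [-0.1,-0.5,-2,-17.2]
  ],
  "claw": 0
}}

```text
t: 9.4
eef_pos: [0.4665, -0.3541, 0.2013]
ee_rot: [3.142, -0.0, 2.912]
force: [-0.4, 0.8, 0.5]
width: 0.0877
gripper_force: 0.0
```

Emit:
{"op": "carry_out", "data": {
  "commands": [
    [0,0,0,0],
    [0,0,-0.4,0],
    [0,0,-0.9,0],
    [0,0,-1.4,0],
    [0,0,-1.7,0],
    [0,0,-1.85,0],
    [0,0,-1.9,0],
    [0,0,-1.9,0],
    [0,0,-1.9,0],
    [0,0,-1.9,0]
  ]
}}

```text
t: 10.65
eef_pos: [0.4668, -0.3541, 0.107]
ee_rot: [-3.141, 0.001, 2.918]
force: [1.0, 0.5, 0.0]
width: 0.0878
gripper_force: 0.0
```

Run:
```python
from h import *
np.set_printoptions(precision=4,suppress=True)
s=arm.get_state();print(s["eef_pos"],s["ee_rot"],s["t"])
c=arm.grab_frame("wrist")
print(mk(c,"card_handle"),proj(c,(.467,-.353,.15)),proj(c,s["eef_pos"]))
save(c,"f.png",None,1.25)
```

```text
[ 0.4668 -0.3541  0.107 ] [-3.1414  0.0008  2.9182] 10.65
[([317.0, 234.9], 0.88), ([318.9, 188.4], 0.18)] [319.2667 249.9888] [316.7737 220.4768]
```

View pics/f.png

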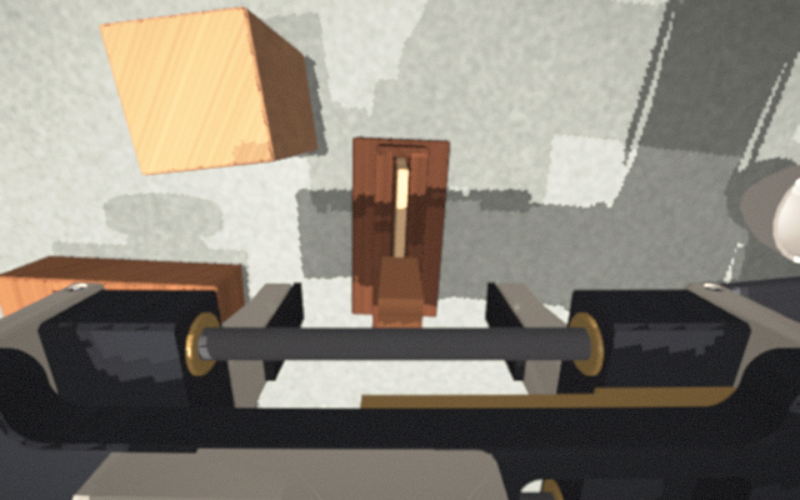

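The wrist view shows the post centred between the fingers at column ~400, with the plate parallel to the fingers. I'll grip and lift.

Emit:
{"op": "carry_out", "data": {
  "commands": [
    [0,0,0,0],
    [0,0,0,0],
    [0,0,0,0],
    [0,0,0,0],
    [0,0,0,0],
    [0,0,0,0],
    [0,0,0,0],
    [0,0,0,0],
    [0,0,0,0],
    [0,0,0,0]
  ],
  "claw": 1,
  "force": 55
}}

```text
t: 12.0
eef_pos: [0.4666, -0.354, 0.1065]
ee_rot: [3.142, -0.0, 2.918]
force: [-0.4, 0.6, 0.1]
width: 0.0194
gripper_force: 54.8
```

Emit:
{"op": "carry_out", "data": {
  "commands": [
    [0,0,0.2,0],
    [0,0,0.5,0],
    [0,0,1,0],
    [0,0,1.5,0],
    [0,0,2,0],
    [0,0,2.5,0],
    [0,0,2.8,0],
    [0,0.3,3,0],
    [0,0.8,3,0],
    [0,1,3,0]
  ]
}}

```text
t: 13.25
eef_pos: [0.4663, -0.3025, 0.2565]
ee_rot: [3.141, -0.0, 2.919]
force: [-0.8, -0.1, -0.2]
width: 0.0194
gripper_force: 54.8
```

Run:
```python
from h import *
np.set_printoptions(precision=4,suppress=True)
s=arm.get_state();print(s["eef_pos"],s["ee_rot"],s["t"],s["width"],s["gripper_force"])
a=arm.grab_frame("scene");b=arm.grab_frame("side");c=arm.grab_frame("wrist")
for q in["card_handle","card_edge","rack_slot"]:
    m=[mk(f,q) for f in(a,b,c)]
    L=[(f,x[0][0]) for f,x in zip((a,b,c),m) if x and x[0][1]>.3]
    print(q,m, *(tri(L) if len(L)>1 else []))
print("expect tcp",proj(c,s["eef_pos"]),"edge",proj(c,s["eef_pos"]-[0,0,.093]))
im=np.vstack([cv2.resize(c["pixels"][60:300,150:490],(680,480))])
cv2.imwrite("pics/g.png",im[:,:,::-1])
```

```text
[ 0.4663 -0.3025  0.2565] [ 3.1412 -0.0003  2.9189] 13.25 0.019371032685271808 54.77250516414642
card_handle [[([273.0, 95.8], 0.79)], [([396.4, 103.6], 0.78)], [([314.5, 234.2], 0.96)]] [ 0.4764 -0.3118  0.2692] [2.2, 1.0, 12.0]
card_edge [[([282.5, 123.0], 0.87)], [([389.3, 137.9], 0.7)], []] [ 0.4814 -0.2764  0.18  ] [1.5, 1.6]
rack_slot [[([273.9, 153.9], 0.61)], [([386.8, 166.3], 0.63)], [([281.5, 164.1], 0.97)]] [ 0.4677 -0.352   0.0124] [1.8, 2.9, 3.4]
expect tcp [317.2609 220.0271] edge [316.5549 184.5451]
```

View pics/g.png

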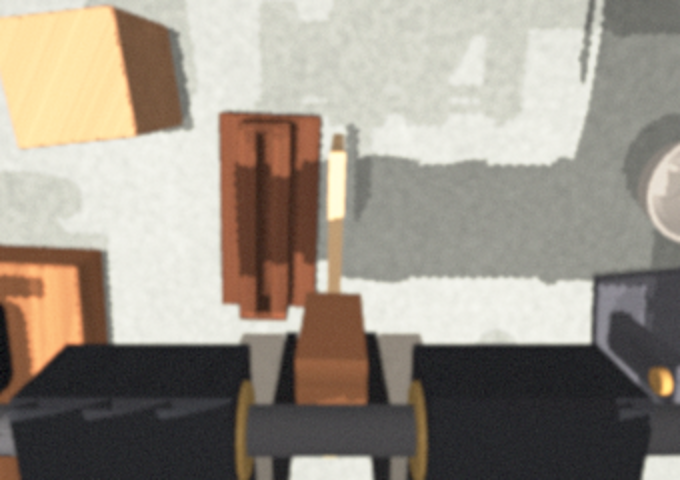

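The card is held upright, with its plate vertical at crop column 337. The rack slot is at crop column ~262. Next I'll bring the card in front of the lip with its plate along the bowl's depth.

Emit:
{"op": "carry_out", "data": {
  "commands": [
    [0,0.7,0,0.2],
    [-0.1,1.7,0,0.4],
    [-0.2,2.8,0,0.6],
    [-0.3,3.9,0,0.8],
    [-0.4,5,0,1],
    [-0.5,5.9,-0.3,1],
    [-0.5,6.4,-0.9,1],
    [-0.5,6.5,-1.5,1],
    [-0.5,6.5,-1.8,1],
    [-0.5,6.5,-1.8,1]
  ]
}}

```text
t: 15.1
eef_pos: [0.4412, 0.0204, 0.166]
ee_rot: [-3.14, -0.001, 3.022]
force: [0.0, 0.1, -0.9]
width: 0.0194
gripper_force: 54.8
```

Run:
```python
from h import *
np.set_printoptions(precision=4,suppress=True)
s=arm.get_state();print(s["eef_pos"],s["ee_rot"],s["t"])
a=arm.grab_frame("scene");b=arm.grab_frame("side");c=arm.grab_frame("wrist")
for q in["card_handle","card_edge","bowl_rim","cover_lip","cover_hinge"]:
    m=[mk(f,q) for f in(a,b,c)]
    L=[(f,x[0][0]) for f,x in zip((a,b,c),m) if x and x[0][1]>.3]
    print(q,m, *(tri(L) if len(L)>1 else []))
lo=np.array([.5525,.0075,.1695]);w=np.array([.1167,.9932,0])
t=s["eef_pos"];u=np.array([.9932,-.1167,0])
def line(f,pts,col):
    p=np.array([proj(f,x) for x in pts]);
    return p
ims=[]
for f,box in((a,(260,140,390,240)),(b,(270,150,400,250))):
    im=cv2.resize(f["pixels"][box[1]:box[3],box[0]:box[2]],None,fx=5,fy=5)[:,:,::-1].copy()
    def dr(pts,col):
        p=np.array([(proj(f,x)-np.array(box[:2]))*5 for x in pts]).astype(int); cv2.polylines(im,[p],False,col,1)
    dr([lo-.086*w,lo+.086*w],(0,0,255))
    dr([t+.06*u-[0,0,.0095],t+.06*u-[0,0,.0945],t-.06*u-[0,0,.0945],t-.06*u-[0,0,.0095],t+.06*u-[0,0,.0095]],(0,255,0))
    ims.append(im)
cv2.imwrite("pics/h.png",cv2.resize(np.vstack(ims),None,fx=.6,fy=.6))
```

```text
[0.4412 0.0204 0.166 ] [-3.1404 -0.0014  3.0225] 15.1
card_handle [[([359.4, 151.9], 0.95), ([364.0, 181.3], 0.66)], [([394.4, 205.9], 0.62), ([295.0, 190.3], 0.57)], [([318.7, 233.9], 0.56), ([174.4, 327.2], 0.37)]] [0.4466 0.0181 0.1807] [3.0, 2.5, 5.0]
card_edge [[([361.2, 182.1], 0.64)], [([386.9, 231.6], 0.93)], []] [0.4534 0.0319 0.0864] [0.5, 0.6]
bowl_rim [[([328.5, 184.1], 0.71)], [([346.0, 210.7], 0.66), ([391.1, 231.0], 0.38)], [([317.5, 317.1], 0.52)]] [0.5674 0.0021 0.1203] [3.4, 1.8, 5.9]
cover_lip [[([336.1, 174.5], 0.56)], [([351.0, 198.4], 0.74)], []] [0.557  0.0089 0.1649] [0.8, 0.9]
cover_hinge [[([289.0, 200.0], 0.82)], [([293.6, 191.6], 0.65)], []] [ 0.7164 -0.0191  0.1455] [2.6, 2.5]
```

View pics/h.png

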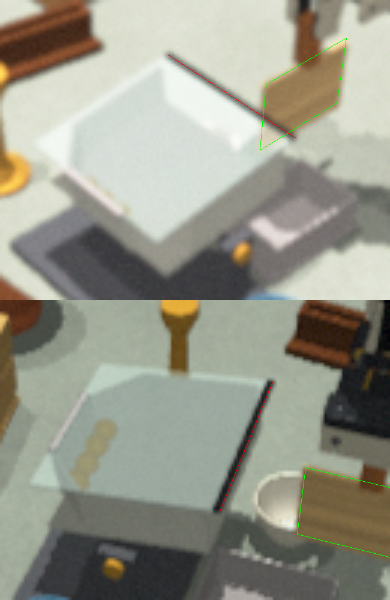

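The overlay matches: the lip line lies on the cover's dark front strip and the card outline lies on the plate. I'll put the plate's top corner under the lip and lift.

Emit:
{"op": "carry_out", "data": {
  "commands": [
    [0.4,-0.05,0,0],
    [0.8,-0.1,0,0],
    [1.1,-0.13,0,0],
    [1.14,-0.13,0.05,0],
    [1.14,-0.13,0.2,0],
    [1.14,-0.13,0.35,0],
    [1.14,-0.13,0.5,0],
    [1.14,-0.13,0.65,0],
    [1.14,-0.13,0.8,0],
    [1.14,-0.13,0.9,0]
  ]
}}

```text
t: 17.25
eef_pos: [0.4986, 0.0145, 0.2121]
ee_rot: [3.141, 0.0, 3.023]
force: [-0.2, 0.7, -1.4]
width: 0.0196
gripper_force: 54.8
```

Emit:
{"op": "carry_out", "data": {
  "commands": [
    [0,0,0.1,0],
    [0,0,0.2,0],
    [0.05,-0.01,0.3,0],
    [0.1,-0.01,0.45,0],
    [0.15,-0.02,0.6,0],
    [0.2,-0.02,0.75,0],
    [0.25,-0.03,0.9,0],
    [0.3,-0.04,1.05,0],
    [0.35,-0.04,1.2,0],
    [0.4,-0.05,1.35,0]
  ]
}}

```text
t: 18.5
eef_pos: [0.5188, 0.012, 0.2795]
ee_rot: [3.142, 0.0, 3.023]
force: [-0.3, 0.8, -2.4]
width: 0.0197
gripper_force: 54.8
```

```bash
cat >> h.py <<'E'
U=np.array([.9932,-.1167,0]);W=np.array([.1167,.9932,0]);RIM=np.array([.5607,.0065,.121])
HN=RIM+.160*U;HN[2]=.146
def lip(th,w=0): return HN+.17*(-np.cos(th)*U+np.sin(th)*np.array([0,0,1]))+w*W
def overlay(name,ths,boxes=((230,60,390,240),(240,100,400,250)),card=None):
    a=arm.grab_frame("scene");b=arm.grab_frame("side");ims=[]
    for f,bx in zip((a,b),boxes):
        im=cv2.resize(f["pixels"][bx[1]:bx[3],bx[0]:bx[2]],(400,int(400*(bx[3]-bx[1])/(bx[2]-bx[0]))))[:,:,::-1].copy();k=400/(bx[2]-bx[0])
        for th in ths:
            p=np.array([(proj(f,x)-np.array(bx[:2]))*k for x in(lip(th,-.086),lip(th,.086))]).astype(int);cv2.polylines(im,[p],False,(0,0,255),1)
        ims.append(im)
    H=max(i.shape[0] for i in ims); ims=[np.pad(i,((0,H-i.shape[0]),(0,0),(0,0))) for i in ims]
    cv2.imwrite("pics/"+name,np.hstack(ims))
    for q in("cover_lip","cover_hinge"):
        m=[mk(f,q) for f in(a,b)]; print(q,m,*(tri([(f,x[0][0]) for f,x in zip((a,b),m)]) if all(m) else []))
    return a,b
E
python3 - <<'E'
from h import *
np.set_printoptions(precision=4,suppress=True)
s=arm.get_state();print(s["eef_pos"],s["ee_rot"],s["t"],s["force"])
overlay("i.png",[.14,.571])
E
```

```text
[0.5188 0.012  0.2795] [3.1415 0.0001 3.0228] 18.5 [-0.333   0.8404 -2.4492]
cover_lip [[([328.0, 155.0], 0.65)], [([343.4, 174.6], 0.57), ([347.8, 210.2], 0.47)]] [ 0.5805 -0.0033  0.2349] [0.5, 0.5]
cover_hinge [[([290.0, 201.0], 0.93)], [([292.5, 186.7], 0.97)]] [ 0.7203 -0.0157  0.1559] [0.3, 0.3]
```

View pics/i.png

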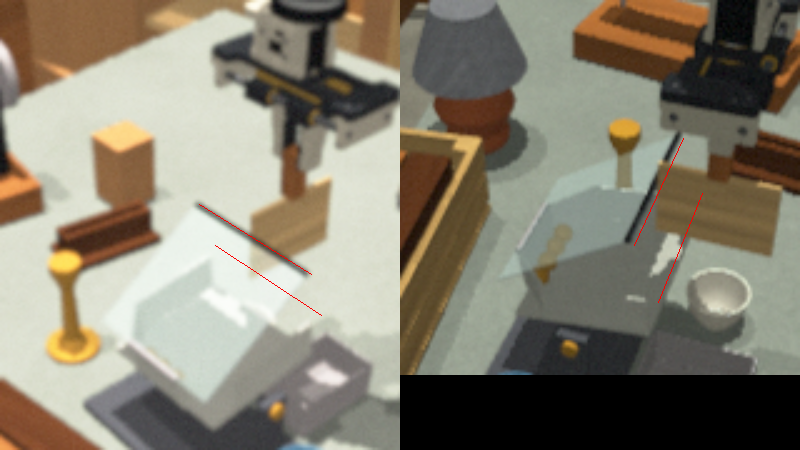

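The cover has risen to θ≈0.6: its dark lip lies on the predicted line, and the card is pushing it. I'll carry on round the arc.

Emit:
{"op": "carry_out", "data": {
  "commands": [
    [0.18,-0.02,0.24,0],
    [0.36,-0.04,0.48,0],
    [0.54,-0.06,0.72,0],
    [0.72,-0.08,0.9,0],
    [0.93,-0.11,1.02,0],
    [1.15,-0.13,1.14,0],
    [1.37,-0.16,1.24,0],
    [1.61,-0.19,1.3,0],
    [1.91,-0.22,1.3,0],
    [2.2,-0.26,1.3,0]
  ]
}}

```text
t: 20.05
eef_pos: [0.6296, -0.0011, 0.3436]
ee_rot: [-3.142, -0.0, 3.023]
force: [-0.5, 0.5, -0.3]
width: 0.0192
gripper_force: 54.8
```

Emit:
{"op": "carry_out", "data": {
  "commands": [
    [0.3,-0.03,0,0],
    [0.6,-0.07,0,0],
    [0.83,-0.1,0,0],
    [1.07,-0.13,-0.05,0],
    [1.27,-0.15,-0.1,0],
    [1.43,-0.17,-0.1,0],
    [1.57,-0.18,-0.1,0],
    [1.67,-0.2,-0.1,0],
    [1.77,-0.21,-0.1,0],
    [1.77,-0.21,-0.1,0]
  ]
}}

```text
t: 21.3
eef_pos: [0.7169, -0.0116, 0.3392]
ee_rot: [-3.141, -0.0, 3.023]
force: [-2.6, 0.4, 2.0]
width: 0.0196
gripper_force: 54.8
```

Run:
```python
from h import *
np.set_printoptions(precision=4,suppress=True)
s=arm.get_state();print(s["eef_pos"],s["ee_rot"],s["t"],s["force"],s["moment"])
overlay("j.png",[2.09])
```

```text
[ 0.7169 -0.0116  0.3392] [-3.1414 -0.0004  3.0228] 21.3 [-2.5824  0.354   1.9864] [ 0.2938  1.1525 -0.0355]
cover_lip [[([259.3, 175.5], 0.91)], [([257.1, 140.7], 0.64), ([284.7, 125.9], 0.51)]] [ 0.8071 -0.025   0.2872] [0.3, 0.3]
cover_hinge [[([289.9, 200.5], 0.67), ([357.3, 216.0], 0.18)], [([291.4, 189.7], 0.66), ([352.9, 351.7], 0.34)]] [ 0.7211 -0.0126  0.154 ] [1.6, 1.5]
```

View pics/j.png

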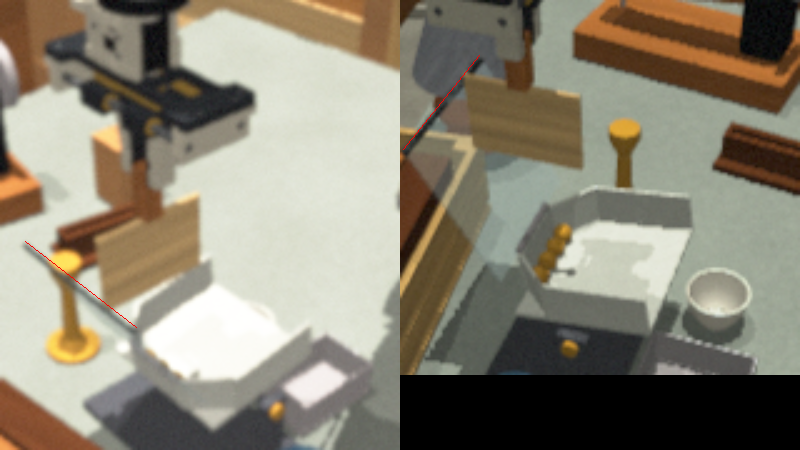

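The cover lies on the predicted fully-open line. I'll give it a last small push to seat it on its stop, then retreat and turn the card along the rim.

Emit:
{"op": "carry_out", "data": {
  "commands": [
    [0.03,0,0,0],
    [0.06,-0.01,0,0],
    [0.09,-0.01,0,0],
    [0.12,-0.01,0,0],
    [0.15,-0.02,0,0],
    [0.18,-0.02,0,0],
    [0.2,-0.02,0,0],
    [0.2,-0.02,0,0],
    [0.2,-0.02,0,0],
    [0.2,-0.02,0,0]
  ]
}}

```text
t: 22.85
eef_pos: [0.7265, -0.0129, 0.3407]
ee_rot: [-3.141, 0.001, 3.023]
force: [-6.7, 1.1, 8.8]
width: 0.0192
gripper_force: 55.0
```

Emit:
{"op": "carry_out", "data": {
  "commands": [
    [-0.4,0,0,0],
    [-1,0,0,1],
    [-1.6,0,0.2,2.7],
    [-2.2,0,0.2,4.4],
    [-2.7,0,0.2,6.1],
    [-3.1,0,0.2,7.8],
    [-3.1,0,0.2,9.5],
    [-3.1,0,0.2,11.2],
    [-3.1,0,0.2,12.9],
    [-3.1,0,0.2,14.6]
  ]
}}

```text
t: 24.1
eef_pos: [0.573, -0.0123, 0.3489]
ee_rot: [-3.14, 0.001, -1.726]
force: [0.4, -0.2, -0.6]
width: 0.0193
gripper_force: 55.0
```

Run:
```python
from h import *
np.set_printoptions(precision=4,suppress=True)
s=arm.get_state();print(s["eef_pos"],s["ee_rot"],np.degrees(s["ee_rot"][2]),s["t"],s["force"])
a,b=overlay("k.png",[2.09]); c=arm.grab_frame("wrist")
for q in["bowl_rim","card_edge","card_handle","rack_slot"]:
    m=[mk(f,q) for f in(a,b,c)]
    L=[(f,x[0][0]) for f,x in zip((a,b),m) if x and x[0][1]>.3]
    print(q,m, *(tri(L) if len(L)>1 else []))
```

```text
[ 0.573  -0.0123  0.3489] [-3.14    0.0007 -1.7257] -98.87495523312789 24.1 [ 0.388  -0.1935 -0.5939]
cover_lip [[([256.9, 171.8], 0.79)], [([256.9, 140.7], 0.9)]] [ 0.8075 -0.0295  0.29  ] [1.9, 1.7]
cover_hinge [[([289.8, 201.7], 0.67)], [([289.9, 189.0], 0.59), ([302.9, 193.0], 0.19)]] [ 0.725  -0.0101  0.1559] [1.0, 0.9]
bowl_rim [[([332.7, 183.4], 0.7), ([326.8, 144.6], 0.59)], [([348.5, 209.5], 0.98)], [([329.2, 173.4], 0.66)]] [0.5608 0.0045 0.126 ] [1.0, 1.1]
card_edge [[([328.1, 144.0], 0.62)], [([347.9, 165.1], 0.7)], []] [ 0.5714 -0.0113  0.2613] [0.8, 0.9]
card_handle [[([326.2, 112.4], 0.62)], [([346.8, 127.7], 0.83), ([324.6, 182.0], 0.73)], [([316.7, 232.1], 0.59)]] [ 0.58   -0.0165  0.3604] [0.1, 0.2]
rack_slot [[([270.5, 153.9], 0.56), ([257.9, 173.5], 0.3)], [([387.1, 165.6], 0.93)], []] [ 0.4746 -0.3542  0.0146] [1.7, 1.8]
```

The force rose to about 11 N against the stop, so the cover is fully open, and it has stayed open. Next I'll lower the card just above the floor at the rim.

Emit:
{"op": "carry_out", "data": {
  "commands": [
    [-0.05,0.03,0,1],
    [-0.05,0.03,-0.3,1.6],
    [-0.05,0.03,-0.8,1.6],
    [-0.05,0.03,-1.3,1.6],
    [-0.05,0.03,-1.7,1.6],
    [-0.05,0.03,-2,1.6],
    [-0.05,0.03,-2.2,1.6],
    [-0.05,0.03,-2.4,1.6],
    [-0.05,0.03,-2.5,1.6],
    [-0.05,0.03,-2.5,1.6]
  ]
}}

```text
t: 26.3
eef_pos: [0.5695, -0.0111, 0.2238]
ee_rot: [3.141, -0.0, -1.564]
force: [0.8, 0.7, -1.9]
width: 0.0195
gripper_force: 55.0
```

Run:
```python
from h import *
np.set_printoptions(precision=4,suppress=True)
s=arm.get_state();print(s["eef_pos"],np.degrees(s["ee_rot"][2]),s["t"],s["force"])
a=arm.grab_frame("scene");b=arm.grab_frame("side");c=arm.grab_frame("wrist")
for q in["bowl_rim","card_edge","tin","pot","ball0_center"]:
    m=[mk(f,q) for f in(a,b,c)]
    L=[(f,x[0][0]) for f,x in zip((a,b),m) if x and x[0][1]>.3]
    print(q,m, *(tri(L) if len(L)>1 else []))
for n,f in(("a",a),("b",b),("c",c)):
  r=arm.mark_of(f,"ball0_center"); print(n,[(np.round(x["uv"],0).tolist(),round(x["conf"],2)) for x in r], [np.round(onz(f,x["uv"],.11),3).tolist() for x in r])
```

```text
[ 0.5695 -0.0111  0.2238] -89.6094005497076 26.3 [ 0.796   0.692  -1.8915]
bowl_rim [[([330.3, 185.2], 0.73), ([256.0, 203.2], 0.42)], [([348.7, 207.9], 0.87)], [([328.2, 201.1], 0.88)]] [ 0.5623 -0.0045  0.1188] [0.1, 0.1]
card_edge [[([331.0, 180.3], 0.95)], [([348.2, 201.0], 0.69)], []] [ 0.5652 -0.0021  0.1431] [0.9, 1.0]
tin [[([353.5, 216.3], 0.72)], [([355.1, 262.2], 0.9)], [([345.3, 212.6], 0.9), ([193.2, 143.3], 0.67)]] [0.524  0.0699 0.0002] [3.0, 3.4]
pot [[], [([367.0, 228.0], 0.74), ([347.1, 201.1], 0.23)], [([355.0, 134.6], 0.81), ([194.9, 209.7], 0.73)]]
ball0_center [[], [([300.8, 203.5], 0.66), ([308.0, 191.8], 0.61)], [([193.2, 146.8], 0.73)]]
a [] []
b [([301.0, 204.0], 0.66), ([308.0, 192.0], 0.61), ([257.0, 141.0], 0.47)] [[0.696, -0.003, 0.11], [0.688, -0.054, 0.11], [0.914, -0.265, 0.11]]
c [([193.0, 147.0], 0.73)] [[0.697, -0.046, 0.11]]
```

Emit:
{"op": "carry_out", "data": {
  "commands": [
    [0,0,-0.1,0],
    [0,0,-0.18,0],
    [0,0,-0.24,0],
    [0,0,-0.3,0],
    [0,0,-0.35,0],
    [0,0,-0.4,0],
    [0,0,-0.44,0],
    [0,0,-0.47,0],
    [0,0,-0.5,0],
    [0,0,-0.5,0]
  ]
}}

```text
t: 28.6
eef_pos: [0.5685, -0.0114, 0.1988]
ee_rot: [3.14, -0.001, -1.564]
force: [-3.7, -0.2, 5.0]
width: 0.0196
gripper_force: 55.2
```

```bash
cat > look.py <<'E'
from h import *
np.set_printoptions(precision=4,suppress=True)
s=arm.get_state();print(s["eef_pos"],np.degrees(s["ee_rot"][2]),s["t"],s["force"],s["moment"])
a=arm.grab_frame("scene");b=arm.grab_frame("side");c=arm.grab_frame("wrist")
for n,f in(("a",a),("b",b),("c",c)):
  for z in(.1,.02):
    for x in arm.mark_of(f,"ball0_center"):
      p=onz(f,x["uv"],z);d=p-RIM;print(n,z,np.round(x["uv"],0),round(x["conf"],2),"u,w",np.round([d@U,d@W],3))
for q in("bowl_rim","card_edge","tin","cover_lip"):
  m=[mk(f,q) for f in(a,b)]
  if all(m): print(q,*tri([(f,x[0][0]) for f,x in zip((a,b),m)]))
E
python3 look.py
```

```text
[ 0.5685 -0.0114  0.1988] -89.60157565420533 28.6 [-3.7431 -0.1636  4.9701] [0.0321 1.7584 0.1862]
b 0.1 [312. 193.] 0.55 u,w [ 0.125 -0.056]
b 0.02 [312. 193.] 0.55 u,w [ 0.156 -0.138]
c 0.1 [218. 155.] 0.79 u,w [ 0.11  -0.035]
c 0.02 [218. 155.] 0.79 u,w [ 0.134 -0.017]
bowl_rim [0.5579 0.0005 0.1047] [0.8, 0.9]
card_edge [ 0.5645 -0.011   0.1138] [0.6, 0.7]
tin [ 0.5129  0.0646 -0.0124] [1.4, 1.6]
cover_lip [ 0.7565 -0.0145  0.3292] [1.3, 1.2]
```

Emit:
{"op": "carry_out", "data": {
  "commands": [
    [0,0,-0.03,0],
    [0,0,-0.06,0],
    [0,0,-0.08,0],
    [0,0,-0.1,0],
    [0,0,-0.12,0],
    [0,0,-0.14,0],
    [0,0,-0.16,0],
    [0,0,-0.18,0],
    [0,0,-0.2,0],
    [0,0,-0.2,0]
  ]
}}

```text
t: 30.7
eef_pos: [0.5695, -0.011, 0.1889]
ee_rot: [3.141, 0.0, -1.564]
force: [-4.8, 1.0, 5.6]
width: 0.0193
gripper_force: 55.2
```

```bash
python3 look.py
```

```text
[ 0.5695 -0.011   0.1889] -89.61103637457563 30.7 [-4.8005  1.0239  5.5581] [0.1897 1.9997 0.1309]
a 0.1 [320. 192.] 0.62 u,w [ 0.031 -0.022]
a 0.02 [320. 192.] 0.62 u,w [-0.034 -0.089]
b 0.1 [341. 204.] 0.48 u,w [ 0.032 -0.035]
b 0.1 [300. 185.] 0.22 u,w [ 0.17  -0.077]
b 0.02 [341. 204.] 0.48 u,w [ 0.053 -0.115]
b 0.02 [300. 185.] 0.22 u,w [ 0.207 -0.161]
c 0.1 [302. 166.] 0.61 u,w [ 0.026 -0.036]
c 0.02 [302. 166.] 0.61 u,w [ 0.027 -0.018]
bowl_rim [0.5576 0.0009 0.0887] [0.3, 0.4]
card_edge [ 0.5658 -0.0102  0.1054] [0.4, 0.4]
tin [ 0.5198  0.0678 -0.0023] [0.3, 0.3]
cover_lip [ 0.7196 -0.0098  0.3433] [2.4, 2.3]
```

Emit:
{"op": "carry_out", "data": {
  "commands": [
    [0,0,-0.02,0],
    [0,0,-0.04,0],
    [0,0,-0.06,0],
    [0,0,-0.08,0],
    [0,0,-0.1,0],
    [0,0,-0.1,0],
    [0,0,-0.1,0],
    [0,0,-0.1,0],
    [0,0,-0.1,0],
    [0,0,-0.1,0]
  ]
}}

```text
t: 32.8
eef_pos: [0.5698, -0.0105, 0.1841]
ee_rot: [-3.141, 0.001, -1.564]
force: [-4.0, 2.5, 6.0]
width: 0.0195
gripper_force: 55.2
```

```bash
cat > blobs.py <<'E'
from look import *
for n,f in(("a",a),("b",b),("c",c)):
  h=cv2.cvtColor(f["pixels"],cv2.COLOR_RGB2HSV)
  m=((h[...,0]>12)&(h[...,0]<30)&(h[...,1]>110)&(h[...,2]>60)).astype(np.uint8)
  q=[proj(f,RIM+uu*U+ww*W+np.array([0,0,zz])) for uu in(-.13,.16) for ww in(-.11,.12) for zz in(-.12,.03)]
  q=np.array(q);lo=q.min(0).astype(int);hi=q.max(0).astype(int)
  M=np.zeros_like(m);M[max(lo[1],0):hi[1],max(lo[0],0):hi[0]]=m[max(lo[1],0):hi[1],max(lo[0],0):hi[0]]
  k,_,st,ce=cv2.connectedComponentsWithStats(M)
  for i in range(1,k):
    if st[i,4]>=6:
      d=[onz(f,ce[i],z)-RIM for z in(.105,.015)]
      print("blob",n,ce[i].round(0),st[i,2:5],"bowl uw",[round(float(d[0]@v),3) for v in(U,W)],"tin uw",[round(float(d[1]@v),3) for v in(U,W)])
E
python3 blobs.py
```

```text
[ 0.5698 -0.0105  0.1841] -89.61050347014219 32.8 [-4.0198  2.5427  6.0117] [1.049  2.1088 0.0091]
b 0.1 [340. 207.] 0.46 u,w [ 0.031 -0.026]
b 0.02 [340. 207.] 0.46 u,w [ 0.052 -0.104]
c 0.1 [302. 169.] 0.86 u,w [ 0.025 -0.033]
c 0.02 [302. 169.] 0.86 u,w [ 0.026 -0.015]
bowl_rim [0.5589 0.0007 0.0861] [0.5, 0.5]
card_edge [ 0.5659 -0.007   0.0977] [0.1, 0.1]
tin [ 0.5241  0.0711 -0.0012] [0.8, 0.9]
cover_lip [ 0.6978 -0.0123  0.3412] [0.3, 0.3]
blob a [331. 184.] [ 25  42 467] bowl uw [-0.014, -0.026] tin uw [-0.094, -0.103]
blob a [267. 197.] [ 4 11 32] bowl uw [0.165, -0.104] tin uw [0.108, -0.19]
blob a [340. 224.] [ 6  7 33] bowl uw [0.084, 0.113] tin uw [0.017, 0.054]
blob a [291. 261.] [ 5  6 20] bowl uw [0.263, 0.123] tin uw [0.218, 0.065]
blob b [329. 169.] [ 5 10 44] bowl uw [0.11, -0.169] tin uw [0.143, -0.276]
blob b [396. 173.] [5 5 9] bowl uw [-0.089, -0.215] tin uw [-0.081, -0.327]
blob b [344. 202.] [ 17  55 392] bowl uw [0.025, -0.043] tin uw [0.048, -0.134]
blob b [274. 184.] [2 5 7] bowl uw [0.242, -0.051] tin uw [0.292, -0.143]
blob b [307. 239.] [ 8  7 42] bowl uw [0.075, 0.116] tin uw [0.104, 0.046]
blob c [256.  78.] [ 19   8 126] bowl uw [0.074, -0.11] tin uw [0.092, -0.114]
blob c [303. 181.] [ 21  46 702] bowl uw [0.023, -0.023] tin uw [0.023, 0.002]
blob c [298. 215.] [ 10  20 116] bowl uw [0.024, 0.013] tin uw [0.025, 0.049]
blob c [271. 276.] [ 10  51 305] bowl uw [0.045, 0.086] tin uw [0.053, 0.147]
blob c [359. 276.] [  9  51 301] bowl uw [-0.049, 0.074] tin uw [-0.072, 0.131]
blob c [331. 320.] [ 316   17 3831] bowl uw [-0.027, 0.134] tin uw [-0.043, 0.21]
```

Emit:
{"op": "carry_out", "data": {
  "commands": [
    [0.03,0,0.01,0.2],
    [0.06,-0.01,0.03,0.4],
    [0.08,-0.01,0.04,0.6],
    [0.1,-0.01,0.05,0.8],
    [0.12,-0.02,0.06,1],
    [0.14,-0.02,0.07,1.2],
    [0.16,-0.02,0.07,1.3],
    [0.16,-0.02,0.07,1.3],
    [0.16,-0.02,0.07,1.3],
    [0.16,-0.02,0.07,1.3]
  ]
}}

```text
t: 34.9
eef_pos: [0.5756, -0.012, 0.1868]
ee_rot: [3.138, 0.001, -1.429]
force: [-8.7, 2.4, 8.2]
width: 0.0195
gripper_force: 56.4
```

```bash
python3 blobs.py | grep -v "blob [ab] .*\[ *[0-9]* *[0-9]* *[0-9]\{1,2\}\]"
python3 - <<'E'
from h import *
c=arm.grab_frame("wrist")
for q in("ball0_center","card_edge"):
  for x in arm.regions_of(c,q):
    ys,xs=np.nonzero(x["pixels"]);print(q,round(x["conf"],2),xs.min(),xs.max(),ys.min(),ys.max(),xs.size)
E
```

```text
[ 0.5756 -0.012   0.1868] -81.87271086964388 34.9 [-8.6759  2.3626  8.1543] [ 0.9803  4.3876 -0.4935]
b 0.1 [341. 203.] 0.46 u,w [ 0.032 -0.041]
b 0.02 [341. 203.] 0.46 u,w [ 0.053 -0.12 ]
c 0.1 [307. 169.] 0.94 u,w [ 0.028 -0.032]
c 0.02 [307. 169.] 0.94 u,w [ 0.025 -0.014]
bowl_rim [0.5786 0.0113 0.1269] [4.5, 4.8]
card_edge [ 0.562  -0.0144  0.1017] [0.9, 0.9]
tin [0.5199 0.0721 0.006 ] [0.1, 0.2]
cover_lip [ 0.7076 -0.0109  0.3441] [2.4, 2.4]
blob a [330. 183.] [ 25  37 444] bowl uw [-0.015, -0.028] tin uw [-0.095, -0.105]
blob b [344. 198.] [ 12  54 332] bowl uw [0.029, -0.058] tin uw [0.052, -0.151]
blob c [277.  73.] [ 19  11 125] bowl uw [0.075, -0.11] tin uw [0.087, -0.115]
blob c [309. 171.] [ 19  21 324] bowl uw [0.026, -0.032] tin uw [0.023, -0.012]
blob c [308. 195.] [ 21  21 310] bowl uw [0.02, -0.009] tin uw [0.015, 0.019]
blob c [301. 218.] [ 8 14 47] bowl uw [0.021, 0.017] tin uw [0.016, 0.053]
blob c [271. 276.] [ 10  51 304] bowl uw [0.037, 0.091] tin uw [0.036, 0.152]
blob c [360. 276.] [  9  51 307] bowl uw [-0.056, 0.066] tin uw [-0.087, 0.12]
blob c [332. 319.] [ 316   17 3816] bowl uw [-0.042, 0.129] tin uw [-0.069, 0.203]
ball0_center 0.74 299 317 160 181 357
ball0_center 0.68 0 375 40 324 53600
card_edge 0.75 298 333 125 261 2573
```

Run:
```python
from h import *
a=arm.grab_frame("scene");b=arm.grab_frame("side")
s=arm.get_state();t=np.array(s["eef_pos"]);y=s["ee_rot"][2]
d=np.array([np.cos(y+np.pi),np.sin(y+np.pi),0]) # card long axis (towards +w)
Z=np.array([0,0,1.])
def quad(al): 
    g=t+[0,0,.019]; c,si=np.cos(al),np.sin(al); e=c*d+si*Z; n=-si*d+c*Z  # al>0: tin end up
    return [g+p*e+q*n for p,q in((.06,-.0285),(.06,-.1135),(-.06,-.1135),(-.06,-.0285))]
for n,f in(("a",a),("b",b)):
  r=arm.regions_of(f,"card_edge")
  if not r: continue
  M=r[0]["pixels"];print(n,r[0]["conf"],M.sum())
  for al in np.radians([-12,-8,-4,-2,0,2,4,8,12]):
    im=np.zeros(M.shape,np.uint8);cv2.fillPoly(im,[np.array([proj(f,p) for p in quad(al)]).round().astype(np.int32)],1)
    print(round(np.degrees(al)),round((M&(im>0)).sum()/(M|(im>0)).sum(),3),end=" | ")
  print([proj(f,p).round(0).tolist() for p in quad(0)])
# ascii of side view near gap
f=b
for nm,w in(("card end",None),("wallcorner",.08)):
    print(nm,proj(f,RIM+.0*U+(.08 if w else .043)*W+np.array([0,0,-.035])).round(0))
h=cv2.cvtColor(f["pixels"],cv2.COLOR_RGB2HSV);x0,x1,y0,y1=322,372,190,245
for yy in range(y0,y1):
  print(yy,"".join("#" if (12<h[yy,xx,0]<30 and h[yy,xx,1]>150) else "o" if (10<h[yy,xx,0]<32 and h[yy,xx,1]>70) else ("." if h[yy,xx,2]>150 else "-" if h[yy,xx,2]>90 else " ") for xx in range(x0,x1)))
```

```text
a 0.56 546
-12 0.367 | -8 0.429 | -4 0.459 | -2 0.477 | 0 0.47 | 2 0.485 | 4 0.489 | 8 0.478 | 12 0.471 | [[345.0, 178.0], [343.0, 201.0], [308.0, 186.0], [308.0, 163.0]]
b 0.57 311
-12 0.085 | -8 0.088 | -4 0.133 | -2 0.127 | 0 0.126 | 2 0.126 | 4 0.124 | 8 0.111 | 12 0.085 | [[345.0, 205.0], [343.0, 228.0], [344.0, 197.0], [346.0, 175.0]]
card end [344. 230.]
wallcorner [340. 241.]
190 .............-------oo###o#o-----------...........
191 ..............------o##o###o-------------.........
192 .................------ooooo------------..........
193 ...................----oooo-------------..........
194 .....................--oooo------------...........
195 .......................oooo-----------............
196 .......................oooo-----------............
197 .......................oooo-----------............
198 ......................-oooo...-------.............
199 ......................-oooo.....----..............
200 -----.................ooooo.......--..............
201 ---------.........o###oooo-.......................
202 -------------.....#####ooo-......................
[... 1609 characters left out ...]
-----------------                    -    
233 -------------------------                         
234 ------------------------       ----               
235   ---------------------     -----..-              
236     -------------------         -.---.-           
237      -----------------             --.-----    ---
238         --------------                 ---------.-
239           -----------                     ------..
240              -------                          --.-
241              -------                              
242                ----                               
243                        -                          
244                        -                       -
```

Emit:
{"op": "carry_out", "data": {
  "commands": [
    [0.26,0.17,0.07,0],
    [0,0,0,0],
    [0,0,0,0],
    [0.26,0.17,0.07,0],
    [0,0,0,0],
    [0,0,0,0],
    [0.26,0.17,0.07,0],
    [0,0,0,0],
    [0,0,0,0],
    [0,0,0,0]
  ]
}}

```text
t: 37.35
eef_pos: [0.5796, -0.0113, 0.1891]
ee_rot: [-3.137, 0.0, -1.427]
force: [-2.0, 3.5, 9.2]
width: 0.0194
gripper_force: 55.0
```

```bash
cat > asc.py <<'E'
from h import *
import sys
np.set_printoptions(precision=4,suppress=True)
s=arm.get_state();print(s["eef_pos"],np.degrees(s["ee_rot"][2]),s["t"],s["force"])
def brass(f): 
    h=cv2.cvtColor(f["pixels"],cv2.COLOR_RGB2HSV);return (h[...,0]>12)&(h[...,0]<30)&(h[...,1]>150),h
f=arm.grab_frame("side");B,h=brass(f)
x0,x1,y0,y1=[int(v) for v in (sys.argv[1:5] or (326,362,196,252))]
for yy in range(y0,y1):
  print(yy,"".join("#" if B[yy,xx] else "o" if (10<h[yy,xx,0]<32 and h[yy,xx,1]>70) else ("." if h[yy,xx,2]>150 else "-" if h[yy,xx,2]>90 else " ") for xx in range(x0,x1)))
c=arm.grab_frame("wrist");B,_=brass(c);M=np.zeros(B.shape,np.uint8);M[100:250,250:400]=B[100:250,250:400]
k,_,st,ce=cv2.connectedComponentsWithStats(M)
for i in range(1,k):
  if st[i,4]>8: d=onz(c,ce[i],.105)-RIM;print(ce[i].round(),st[i,:5],"uw",round(float(d@U),3),round(float(d@W),3))
E
python3 asc.py
```

```text
[ 0.5796 -0.0113  0.1891] -81.78119349520395 37.35 [-2.0094  3.5363  9.2279]
196 .................ooo..------------..
197 ................-oo-....---------...
198 ................-oo-......-------...
199 ................-oo-........----....
200 -...............-oo-..........--....
201 -----...........-oo-................
202 ---------.......-oo-................
203 -------------...-oo-................
204 -----------------oo-................
205 -----------------oo--...............
206 -----------------ooo-----...........
207 -----------------oo---------........
208 -----------------oo---------........
209 -----------------oo--------.........
210 -----------------oo---------......--
211 -----------------oo--------.....---.
212 -----------------oo--------.....---.
213 -----------------oo-------.....---..
214 -----------------oo-------....---...
215 -----------------oo-------....--....
216 -----------------oo-------....-.....
217 ------------o----oo------.....-.....
218 ----------o###o--oo------.....-.....
219 ---------o#####oooo-----.....--.....
220 ---------#######ooo---------.--....
[... 572 characters left out ...]
   
235 -------------------    -----..--    
236 -------------------        --.---.- 
237   ----------------             --.--
238     --------------                 -
239       -----------                   
240          -------                    
241           -----                     
242            ----                     
243                    -                
244                    -    -           
245                                     
246                              --     
247                      -- -------  -  
248                      ----...ooo- -  
249                       -..-oo##oo--- 
250                       -..o#####o...-
251                       --.#######o...
```

The flicks worked: only one ball is left, near the gap, and there is brass in the tin at about (353,250) in the side view. I'll flick once more and look.

Emit:
{"op": "carry_out", "data": {
  "commands": [
    [0,0,0,0],
    [0,0,0,0],
    [0,0,0,0],
    [0.26,0.17,0.07,0],
    [0,0,0,0],
    [0,0,0,0],
    [0,0,0,0],
    [0,0,0,0],
    [0,0,0,0],
    [0,0,0,0]
  ]
}}

```text
t: 38.7
eef_pos: [0.5797, -0.0112, 0.189]
ee_rot: [-3.137, 0.0, -1.427]
force: [-2.4, 3.0, 9.6]
width: 0.0194
gripper_force: 55.0
```

```bash
python3 asc.py 326 376 214 262; python3 blobs.py | grep blob | grep -v "blob c"
```

```text
[ 0.5797 -0.0112  0.189 ] -81.77650734162847 38.7 [-2.3811  3.023   9.5611]
214 -----------------oo-------....---................-
215 -----------------oo-------....--................--
216 -----------------oo-------....-...................
217 -----------------oo------.....--..................
218 -----------------oo------.....-...................
219 -----------------oo-----.....--...................
220 -----------------oo---------.--...................
221 -----------------oo------------...................
222 -----------------oo----    -----..................
223 -----------------o-----   -- ---..................
224 -----------------oo---    --   ---................
225 -----------------oo---     -   -------...........-
226 -----------------oo--           ------------------
227 ---------------------     -      -----------------
228 --------------------     --       --------------- 
229 --------------------     --        ------------   
230 --------------------     --         ----------    
231 ---------------------                -------      
232 ---------------------         
[... 1961 characters left out ...]
0.08, 0.058]
blob a [340. 224.] [ 7  7 34] bowl uw [0.084, 0.113] tin uw [0.017, 0.054]
blob a [291. 261.] [ 6  6 20] bowl uw [0.263, 0.123] tin uw [0.218, 0.065]
blob b [329. 169.] [ 5 10 44] bowl uw [0.11, -0.169] tin uw [0.143, -0.276]
blob b [389. 169.] [5 4 7] bowl uw [-0.066, -0.225] tin uw [-0.054, -0.339]
blob b [344. 182.] [  8  26 133] bowl uw [0.049, -0.125] tin uw [0.075, -0.226]
blob b [274. 184.] [2 5 7] bowl uw [0.242, -0.051] tin uw [0.292, -0.143]
blob b [343. 209.] [ 2 24 32] bowl uw [0.019, -0.016] tin uw [0.041, -0.103]
blob b [307. 239.] [ 8  7 41] bowl uw [0.075, 0.116] tin uw [0.104, 0.046]
blob b [366. 255.] [ 16  18 127] bowl uw [-0.079, 0.119] tin uw [-0.069, 0.049]
```

```bash
python3 asc.py 340 390 244 276
python3 - <<'E'
from h import *
b=arm.grab_frame("side");a=arm.grab_frame("scene");c=arm.grab_frame("wrist")
for n,f in(("a",a),("b",b),("c",c)):
  for x in arm.mark_of(f,"ball0_center"):
    for z in(.1,.014):
      d=onz(f,x["uv"],z)-RIM;print(n,np.round(x["uv"]),round(x["conf"],2),z,np.round([d@U,d@W],3))
E
```

```text
[ 0.5797 -0.0112  0.189 ] -81.77566225623676 39.65 [-2.3445  3.4284  9.6161]
244     --                                   -.-.-----
245                                         --...-----
246               ---    ooooo              ---..-----
247        -- -------  -o#####o             -.--------
248        ----.....-- -#######-            -.-....---
249   -     -.........--#######o           ----....---
250         -..........-#######o  -        ----....---
251         --..........######o---- ---    ----....---
252         --.........-o#####o...----- --------...-.-
253         --.........- o###o-......------- ------...
254 -        -..........- oo##o..........--- ----.-.-.
255 - --     -...........--#####o.........------.-----
256  ---  ----............o######o......... ----------
257      -----............#######o......... ---.------
258         ------........#######o.oooo..-----.-------
259             ---.......########o####o..-----.------
260                --..-..-#############.. ----.------
261                    -..--.oooo#######-. -------.---
262                       ------.
[... 246 characters left out ...]
                                     -------------
268                                     --------------
269             --                      --------------
270 ---          -   --                ---------------
271 --------     -    - --             ---------------
272 ----------  ------- -- ---         ---------------
273 --------------....---    -  -      ---------------
274 --------------......-----       - ----------------
275 ---------------.........-----   - ----------------
[359. 219.] [357 217   6   6  10] uw -0.031 0.005
b [360. 249.] 0.37 0.1 [-0.06   0.099]
b [360. 249.] 0.37 0.014 [-0.048  0.03 ]
c [360. 215.] 0.42 0.1 [-0.032  0.002]
c [360. 215.] 0.42 0.014 [-0.054  0.031]
```

Run:
```python
from h import *
a=arm.grab_frame("scene");b=arm.grab_frame("side")
for n,f in(("a",a),("b",b)):
  print(n,"gap",[proj(f,RIM+u*U+w*W+np.array([0,0,-.02])).round().tolist() for u,w in((.01,.07),(.06,.07),(.12,.07),(.05,.03))])
  print(n,"tin corners top/bot",[proj(f,RIM+u*U+w*W+np.array([0,0,z-.121])).round().tolist() for u in(-.107,.011) for w in(.016,.096) for z in(.05,.01)])
f=a;h=cv2.cvtColor(f["pixels"],cv2.COLOR_RGB2HSV)
B=(h[...,0]>12)&(h[...,0]<30)&(h[...,1]>150)
for yy in range(184,234):
  print(yy,"".join("#" if B[yy,xx] else "o" if (10<h[yy,xx,0]<32 and h[yy,xx,1]>70) else ("." if h[yy,xx,2]>150 else "-" if h[yy,xx,2]>90 else " ") for xx in range(290,386)))
```

```text
a gap [[348.0, 205.0], [335.0, 213.0], [320.0, 223.0], [328.0, 204.0]]
a tin corners top/bot [[360.0, 191.0], [359.0, 201.0], [379.0, 204.0], [378.0, 214.0], [334.0, 208.0], [333.0, 218.0], [353.0, 222.0], [352.0, 232.0]]
b gap [[337.0, 233.0], [319.0, 229.0], [298.0, 223.0], [327.0, 219.0]]
b tin corners top/bot [[384.0, 242.0], [382.0, 251.0], [377.0, 265.0], [376.0, 274.0], [342.0, 231.0], [342.0, 241.0], [333.0, 253.0], [333.0, 262.0]]
184 ......--................o....oooooooooooooooooooooooo...........................................
185 .........................o...oooooooooooooooooooooooo...........................................
186 ..........................o..ooooooooooooooooooooooo............................................
187 .............................ooooooooooooooooooooooo............................................
188 ...-.........................ooooooooooooooooooooooo............................................
189 ..............................oooooooooooooooooooooo............................................
190 ...............................ooooooooooooooo
[... 3693 characters left out ...]
                                              oo#oo------------------------..........---------
228                                                  oo  ------------------------------....---------
229                                                      -------------------------------..----------
230                                                       ------------------------------------------
231                                                       ------------------------------------------
232                                                       ------------------------------------------
233                                                        -----------------------------------------
```

Three balls are plainly in the tin and none can be seen in the bowl. The fourth may be hidden behind the tin's near wall. I'll flick once more, then raise the card gently and look into the tin with the wrist camera.

Emit:
{"op": "carry_out", "data": {
  "commands": [
    [0.26,0.17,0.07,0],
    [0,0,0,0],
    [0,0,0,0],
    [0.26,0,0.07,0],
    [0,0,0,0],
    [0,0,0,0],
    [0,0,0,0],
    [0,0,0,0],
    [0,0,0,0],
    [0,0,0,0]
  ]
}}

```text
t: 41.4
eef_pos: [0.5789, -0.0111, 0.1887]
ee_rot: [-3.138, 0.001, -1.428]
force: [-2.6, 4.0, 10.4]
width: 0.0194
gripper_force: 55.2
```

Run:
```python
from h import *
b=arm.grab_frame("side");c=arm.grab_frame("wrist")
print("tin corners wrist",[proj(c,RIM+u*U+w*W+np.array([0,0,z-.121])).round().tolist() for u in(-.107,.011) for w in(.016,.096) for z in(.05,.01)],"gap",proj(c,RIM+.0*U+.07*W+np.array([0,0,-.02])))
for f,(x0,x1,y0,y1) in((b,(326,386,228,266)),(c,(300,396,196,290))):
  h=cv2.cvtColor(f["pixels"],cv2.COLOR_RGB2HSV)
  B=(h[...,0]>12)&(h[...,0]<30)&(h[...,1]>150)
  for yy in range(y0,y1,1 if f is b else 2):
    print(yy,"".join("#" if B[yy,xx] else "o" if (10<h[yy,xx,0]<32 and h[yy,xx,1]>70) else ("." if h[yy,xx,2]>150 else "-" if h[yy,xx,2]>90 else " ") for xx in range(x0,x1)))
```

```text
tin corners wrist [[408.0, 224.0], [399.0, 213.0], [387.0, 279.0], [380.0, 263.0], [315.0, 201.0], [315.0, 191.0], [299.0, 258.0], [301.0, 244.0]] gap [312.28280838 264.21158637]
228 --------------------     --       ---------------  ----.....
229 --------------------     --       --------------   ----.....
230 --------------------     --         ----------     --.-.....
231 ---------------------                -------      ----.-....
232 ---------------------                    -        -.---.....
233 ---------------------                             -----.....
234 --------------------     ------                   ----......
235 -------------------     -----..--               ------......
236 -------------------        --.---.-            ------.......
237  -----------------          -  --.-----    ---------........
238     --------------     - -         ---------------..........
239       -----------                      -----..-.............
240          -------                          --.--.............
241          -------                              --.---........
242        
[... 5563 characters left out ...]
                         
276                                                           ooooooo                               
278                                                           ooooooo                               
280                                                           ooooooo                               
282                                                           ooooooo                               
284                                                           ooooooo                               
286                                                           ooooooo                               
288 ---------------- -----------------             - - --  ooooooooo
```

Emit:
{"op": "carry_out", "data": {
  "commands": [
    [0,0,0.08,0],
    [0,0,0.18,0],
    [0,0,0.3,0],
    [0,0,0.45,0],
    [0,0,0.65,0],
    [0,0,1,0],
    [0,-0.3,1.6,0],
    [0,-0.8,2.2,0],
    [0,-1,2.8,0],
    [0,-1,3.2,0]
  ]
}}

```text
t: 42.75
eef_pos: [0.5771, -0.0626, 0.3484]
ee_rot: [3.141, 0.001, -1.429]
force: [0.1, -0.1, -0.9]
width: 0.0194
gripper_force: 55.0
```

Run:
```python
from h import *
s=arm.get_state();print(s["eef_pos"],s["t"])
c=arm.grab_frame("wrist");a=arm.grab_frame("scene");b=arm.grab_frame("side")
t=np.array([proj(c,RIM+u*U+w*W+np.array([0,0,z-.121])).round() for u in(-.107,.011) for w in(.016,.096) for z in(.05,.01)]);print(t.tolist())
lo=t.min(0).astype(int)-6;hi=t.max(0).astype(int)+6
f=c;h=cv2.cvtColor(f["pixels"],cv2.COLOR_RGB2HSV)
B=(h[...,0]>12)&(h[...,0]<30)&(h[...,1]>150)
for yy in range(lo[1],min(hi[1],399)):
    print(yy,"".join("#" if B[yy,xx] else "o" if (10<h[yy,xx,0]<32 and h[yy,xx,1]>70) else ("." if h[yy,xx,2]>150 else "-" if h[yy,xx,2]>90 else " ") for xx in range(lo[0],hi[0])))
for n,f in(("a",a),("b",b),("c",c)):
  for x in arm.mark_of(f,"ball0_center"):
    for z in(.1,.014):
      d=onz(f,x["uv"],z)-RIM;print(n,np.round(x["uv"]),round(x["conf"],2),z,np.round([d@U,d@W],3))
for q in("bowl_rim","cover_lip"):
  m=[mk(f,q) for f in(a,b)]
  if all(m): print(q,*tri([(f,x[0][0]) for f,x in zip((a,b),m)]))
```

```text
[ 0.57714824 -0.0625905   0.34838363] 42.75
[[373.0, 215.0], [369.0, 207.0], [360.0, 253.0], [357.0, 243.0], [310.0, 199.0], [310.0, 192.0], [299.0, 238.0], [300.0, 229.0]]
186 ........-----..--...ooooooo...--......................................................
187 ........--....-.--..ooooooo...........................................................
188 ........-..-------..oooooo............................................................
189 ......----.-------..ooooooo...........................................................
190 .......-.-.---..--..ooooooo...........................................................
191 .......--...---.--..ooooooo..-........................................................
192 ............-----...ooooooo.--........................................................
193 ......-.-.-.------..oooooo...-........................................................
194 ..........--------..oooooo..--........................................................
195 ......----.-----..-.oooooo.------.....................................................
196 .......-.----
[... 5370 characters left out ...]
oooooooo-oo-oo-ooooooooooooo         ----------oooooooo                 
256     ooo-oooooooooo-oooooooooooooooo-oooo o         ----------oooooooo                 
257       ooo-oo#ooooooooo-oooo-o-ooo-oooo-ooo         ----------ooooooooo                
258      oooooooooo-ooooooooooooo-oo-oooooo-o           ---------ooooooooo                
a [350. 211.] 0.45 0.1 [0.025 0.091]
a [350. 211.] 0.45 0.014 [-0.046  0.033]
b [360. 250.] 0.47 0.1 [-0.06   0.103]
b [360. 250.] 0.47 0.014 [-0.048  0.035]
c [341. 206.] 0.44 0.1 [-0.036 -0.001]
c [341. 206.] 0.44 0.014 [-0.052  0.027]
bowl_rim [ 0.55897005 -0.00308936  0.1146327 ] [0.8, 0.8]
cover_lip [ 0.80236849 -0.03572614  0.27595501] [0.7, 0.6]
```

Emit:
{"op": "carry_out", "data": {
  "commands": [
    [0,0.6,0.2,0],
    [0,1.4,0.4,0],
    [0,2.2,0.6,0],
    [0,3,0.6,0],
    [0,3.6,0.6,0],
    [0,3.8,0.6,0],
    [0,3.8,0.6,0],
    [0,3.8,0.6,0],
    [0,3.8,0.6,0],
    [0,3.8,0.6,0]
  ]
}}

```text
t: 44.5
eef_pos: [0.5776, 0.1273, 0.3776]
ee_rot: [-3.141, 0.0, -1.429]
force: [-0.8, 0.4, -1.0]
width: 0.0197
gripper_force: 55.0
```

Run:
```python
from h import *
s=arm.get_state();print(s["eef_pos"],s["t"])
c=arm.grab_frame("wrist")
t=np.array([proj(c,RIM+u*U+w*W+np.array([0,0,z-.121])).round() for u in(-.107,.011) for w in(.016,.096) for z in(.05,.01)]);print(t.tolist())
lo=t.min(0).astype(int)-2;hi=t.max(0).astype(int)+2
f=c;h=cv2.cvtColor(f["pixels"],cv2.COLOR_RGB2HSV)
B=(h[...,0]>12)&(h[...,0]<30)&(h[...,1]>150)
for yy in range(lo[1],min(hi[1],399)):
    print(yy,"".join("#" if B[yy,xx] else "o" if (10<h[yy,xx,0]<32 and h[yy,xx,1]>70) else ("." if h[yy,xx,2]>150 else "-" if h[yy,xx,2]>90 else " ") for xx in range(lo[0],hi[0])))
M=np.zeros(B.shape,np.uint8);q=np.array([proj(f,RIM+u*U+w*W) for u in(0,.15) for w in(-.08,.08)]);l=np.maximum(q.min(0),0).astype(int);g=q.max(0).astype(int);print(l,g)
M[l[1]:g[1],l[0]:g[0]]=((h[...,0]>10)&(h[...,0]<32)&(h[...,1]>70))[l[1]:g[1],l[0]:g[0]]
k,_,st,ce=cv2.connectedComponentsWithStats(M);print([(ce[i].round().tolist(),st[i].tolist()) for i in range(1,k) if st[i,4]>20])
for x in arm.mark_of(c,"ball0_center"): print(x["uv"],x["conf"])
```

```text
[0.57763338 0.12731858 0.37760864] 44.5
[[392.0, 106.0], [387.0, 106.0], [378.0, 151.0], [373.0, 148.0], [326.0, 87.0], [325.0, 88.0], [314.0, 134.0], [314.0, 132.0]]
85 ..........................-----------.............................................
86 ..........................-----------.............................................
87 ..........................-----------.............................................
88 ..........................----------..............................................
89 .........................---------................................................
90 .........................----------...............................................
91 .............................------...............................................
92 ................................---...............................................
93 ........................---.......................................................
94 .......................-------....................................................
95 ..........................-------.....................................
[... 4310 characters left out ...]
  ---------..-----.......-    -.................
146 oooooooo----------------------      --------.......-----...-    -.................
147 oooooooo-----------------------      --..............-------   --.................
148 oooo.ooo-----..----------------      --..................----- -..................
149 oooooooo-----.........---------       --.....................---..................
150 ooo.oooo-----..........--------      --...........................................
151 oooooooo-----..........--------       --..........................................
152 ooooo.oo-----..........--------       --..........................................
[225   0] [354 130]
[]
[360.1, 104.6] 0.58
```

All four balls are in the tin, at crop positions (47,107), (50,122), (60,129) and (43,136), and the bowl is empty. I'll take the card back to the rack, stopping at the pose where I first looked at it after lifting.

Emit:
{"op": "carry_out", "data": {
  "commands": [
    [-0.2,-0.6,0,-1.7],
    [-0.4,-1.5,0,-3.4],
    [-0.7,-2.4,0,-5.1],
    [-1,-3.4,0,-6.8],
    [-1.3,-4.4,0,-8.5],
    [-1.5,-5.4,0,-10.2],
    [-1.8,-6.4,0,-11.9],
    [-2,-7.4,0,-13.6],
    [-2.2,-8.2,-0.3,-15.3],
    [-2.23,-8.6,-0.8,-17]
  ]
}}

```text
t: 45.85
eef_pos: [0.4655, -0.3043, 0.3378]
ee_rot: [-3.141, 0.002, 3.067]
force: [0.7, 0.2, -1.4]
width: 0.0196
gripper_force: 55.0
```

Emit:
{"op": "carry_out", "data": {
  "commands": [
    [0,0,-0.4,-1.5],
    [0,0,-0.8,-1.5],
    [0,0,-1.2,-1.5],
    [0,0,-1.5,-1.5],
    [0,0,-1.62,-1.5],
    [0,0,-1.62,-1.5],
    [0,0,-1.62,-1.5],
    [0,0,-1.62,-1.5],
    [0,0,-1.62,-1.5],
    [0,0,-1.62,-1.5]
  ]
}}

```text
t: 47.1
eef_pos: [0.4661, -0.302, 0.2566]
ee_rot: [-3.142, 0.0, 2.918]
force: [-0.0, -0.6, -0.3]
width: 0.0197
gripper_force: 55.0
```

Run:
```python
from h import *
np.set_printoptions(precision=4,suppress=True)
s=arm.get_state();print(s["eef_pos"],s["ee_rot"],s["t"])
c=arm.grab_frame("wrist");b=arm.grab_frame("side");a=arm.grab_frame("scene")
g=cv2.imread("pics/g.png");n=cv2.resize(c["pixels"][60:300,150:490],(680,480))[:,:,::-1]
for nm,im in(("old",g),("new",n)):
  h=cv2.cvtColor(np.ascontiguousarray(im),cv2.COLOR_BGR2HSV)
  for r in range(140,290,20):
    m=(h[r,300:380,0]>8)&(h[r,300:380,0]<32)&(h[r,300:380,1]>60);x=np.nonzero(m)[0]+300
    print(nm,r,(x.min(),x.max()) if x.size else None,end=" ; ")
  col=(h[100:300,330:345,0]>8)&(h[100:300,330:345,0]<32)&(h[100:300,330:345,1]>60);print("top row",100+np.nonzero(col.sum(1)>4)[0][:1])
for q in("card_edge","card_handle","rack_slot"):
  m=[mk(f,q) for f in(a,b,c)];print(q,m[2],*(tri([(f,x[0][0]) for f,x in zip((a,b),m)]) if all(m[:2]) else []))
```

```text
[ 0.4661 -0.302   0.2566] [-3.1416  0.0002  2.918 ] 47.1
old 140 (np.int64(300), np.int64(342)) ; old 160 (np.int64(300), np.int64(346)) ; old 180 (np.int64(300), np.int64(345)) ; old 200 (np.int64(300), np.int64(345)) ; old 220 (np.int64(300), np.int64(342)) ; old 240 (np.int64(300), np.int64(341)) ; old 260 (np.int64(300), np.int64(341)) ; old 280 (np.int64(300), np.int64(339)) ; top row [135]
new 140 (np.int64(300), np.int64(337)) ; new 160 (np.int64(300), np.int64(325)) ; new 180 (np.int64(300), np.int64(340)) ; new 200 (np.int64(300), np.int64(341)) ; new 220 (np.int64(300), np.int64(338)) ; new 240 (np.int64(300), np.int64(338)) ; new 260 (np.int64(300), np.int64(339)) ; new 280 (np.int64(300), np.int64(337)) ; top row [134]
card_edge [] [ 0.4685 -0.2921  0.1727] [1.3, 1.4]
card_handle [] [ 0.4732 -0.306   0.277 ] [1.4, 1.6]
rack_slot [([278.6, 165.2], 0.92)] [ 0.4817 -0.3317  0.0298] [0.7, 0.7]
```

The plate's far end is about 1.5 mm off, roughly 1.3° of yaw in the hand. I'll correct that and lower the card into the slot.

Emit:
{"op": "carry_out", "data": {
  "commands": [
    [0,-0.4,0,-0.2],
    [0,-0.9,0,-0.2],
    [0,-1.02,-0.3,-0.2],
    [0,-1.02,-0.9,-0.2],
    [0,-1.02,-1.5,-0.2],
    [0,-1.02,-1.9,-0.2],
    [0,-1.02,-2.05,-0.2],
    [0,-1.02,-2.15,-0.2],
    [0,-1.02,-2.25,-0.2],
    [0,-1.02,-2.35,-0.2]
  ]
}}

```text
t: 48.95
eef_pos: [0.4664, -0.3531, 0.1392]
ee_rot: [-3.141, 0.001, 2.897]
force: [0.1, -0.0, -0.8]
width: 0.0194
gripper_force: 55.0
```

Run:
```python
from h import *
s=arm.get_state();print(s["eef_pos"],s["ee_rot"],s["t"],s["force"])
c=arm.grab_frame("wrist");f=c
t=np.array(s["eef_pos"])
h=cv2.cvtColor(f["pixels"],cv2.COLOR_RGB2HSV)
S=np.array([.4685,-.3514,.05]);e=np.array([np.cos(-.24),np.sin(-.24),0])
print("slot line at rack top",[proj(f,S+k*e).round().tolist() for k in(-.06,0)],"plate top end",proj(f,t-.06*e-[0,0,.0095]).round())
for yy in range(90,236,4):
    print(yy,"".join("#" if (12<h[yy,xx,0]<30 and h[yy,xx,1]>70 and h[yy,xx,2]>120) else "r" if (h[yy,xx,0]<12 and h[yy,xx,1]>100 and h[yy,xx,2]>75) else (" " if h[yy,xx,2]<76 else ".") for xx in range(270,370)))
```

```text
[ 0.46644433 -0.35314916  0.13924862] [-3.14146739e+00  1.11946854e-03  2.89714688e+00] 48.95 [ 0.11996658 -0.02389921 -0.75102967]
slot line at rack top [[318.0, 126.0], [318.0, 187.0]] plate top end [317. 133.]
90 ....................................................................................................
94 ....................................................................................................
98 ....................................................................................................
102 ....................................................................................................
106 ....................................................................................................
110 ....................................................................................................
114 ..............rrrrrrrrrrrrrrrrrrrrrrrrrrrrrrrrrrrrrrrrrrrrrrrrrrrrrrrrrrrrrrrrrrrrr.................
118 ..............rrrrrrrrrrrrrrrrrrrrrrrrrrrrrrrrrrrrrrrrrrrrrrrrrrrrrrrrrrrrrrrrrrrr..................
122 ..............rrrrrrrrrrrrrrrrrrrrrrrrrrrrrrrr
[... 2281 characters left out ...]
rrrrrrrrrrrrrrrr.rrrrrrrrrrrr...rrrrr.r.rrrrrrrrrrrrrrrrrrrrr......................
214 ................rrrrrrrrrrrrrrrrrr.rrrrrrrrr..rrrr.rrrrrr.rrrrrrrrrrrrrrrrrrr.......................
218 ................rrrrrrrrrrrrrrrr...rrrrrr..r.rrrr.r.rrrr.rr.rr.rrrrrrrrrrrrrr.......................
222 ................rrrrrrrrrrrrrrrr.rrrrrrrrrrrrrrrrr..r.rrrrrrrrrrrrrrrrrrrrrrr.......................
226 ......................rrrrrrrrrrr.rrrrr.rrrrrrrrrrrrrrrrrr..rrr     r...............................
230 .......................     r.rrrrr.rr.rr.rrrr..rrrrrrrrrrrrrrr      ...............................
234      .................      rrrrrrrr.rrrrrr.rrr.rrrrrrrrrrrrr.rr     ..................
```

The card's edge is already below the rack's top with no contact force, so I'll lower it the rest of the way.

Emit:
{"op": "carry_out", "data": {
  "commands": [
    [0,0,-0.1,0],
    [0,0,-0.2,0],
    [0,0.02,-0.3,0],
    [0,0.02,-0.4,0],
    [0,0.02,-0.48,0],
    [0,0.02,-0.54,0],
    [0,0.02,-0.58,0],
    [0,0.02,-0.62,0],
    [0,0.02,-0.62,0],
    [0,0.02,-0.62,0]
  ]
}}

```text
t: 50.25
eef_pos: [0.4661, -0.3521, 0.1081]
ee_rot: [-3.142, 0.0, 2.897]
force: [0.5, -0.1, -0.0]
width: 0.0193
gripper_force: 55.0
```

Emit:
{"op": "carry_out", "data": {
  "commands": [
    [0,0,-0.01,0],
    [0,0,-0.02,0],
    [0,0,-0.03,0],
    [0,0,-0.04,0],
    [0,0,-0.05,0],
    [0,0,-0.05,0],
    [0,0,-0.05,0],
    [0,0,-0.05,0],
    [0,0,-0.05,0],
    [0,0,-0.05,0]
  ]
}}

```text
t: 51.5
eef_pos: [0.4661, -0.3524, 0.1068]
ee_rot: [-3.141, 0.001, 2.897]
force: [-3.8, 1.2, 8.9]
width: 0.0195
gripper_force: 55.0
```

Emit:
{"op": "carry_out", "data": {
  "commands": [
    [0,0,0,0],
    [0,0,0,0],
    [0,0,0,0],
    [0,0,0,0],
    [0,0,0,0],
    [0,0,0,0],
    [0,0,0,0],
    [0,0,0.1,0],
    [0,0,0.3,0],
    [0,0,0.6,0]
  ],
  "claw": 0
}}

```text
t: 52.75
eef_pos: [0.466, -0.352, 0.1363]
ee_rot: [-3.142, -0.0, 2.897]
force: [-0.0, -0.4, 0.5]
width: 0.0877
gripper_force: 0.0
```

Emit:
{"op": "carry_out", "data": {
  "commands": [
    [0,0,0.4,0],
    [0,0,1,0],
    [0,0,1.6,0],
    [0,0,2.2,0],
    [0,0.4,2.8,0],
    [0,0.6,3,0],
    [0,0.6,3,0],
    [0,0.6,3,0],
    [0,0.6,3,0],
    [0,0.6,3,0]
  ]
}}

```text
t: 54.0
eef_pos: [0.4658, -0.3222, 0.2847]
ee_rot: [3.142, -0.001, 2.897]
force: [-0.9, -0.3, -0.0]
width: 0.0876
gripper_force: 0.0
```

Run:
```python
from h import *
np.set_printoptions(precision=4,suppress=True)
s=arm.get_state();print(s["eef_pos"],s["t"],s["width"],s["force"])
c=arm.grab_frame("wrist");b=arm.grab_frame("side");a=arm.grab_frame("scene")
for q in("card_edge","card_handle","rack_slot","bowl_rim","cover_lip","cover_hinge","tin","pot","mug","clock","candlestick"):
  m=[mk(f,q) for f in(a,b,c)];print(q,m[2],*(tri([(f,x[0][0]) for f,x in zip((a,b),m)]) if all(m[:2]) else m))
```

```text
[ 0.4658 -0.3222  0.2847] 54.0 0.08760183949933337 [-0.934 -0.288 -0.001]
card_edge [([299.1, 163.3], 0.78)] [ 0.4666 -0.3326  0.0279] [0.4, 0.5]
card_handle [([293.1, 175.9], 0.9), ([582.3, 114.5], 0.5)] [ 0.4744 -0.349   0.1281] [0.1, 0.1]
rack_slot [([295.5, 160.4], 0.59)] [ 0.4703 -0.3521  0.0156] [1.7, 1.8]
bowl_rim [([585.1, 182.7], 0.96)] [ 0.5609 -0.0003  0.1154] [0.6, 0.6]
cover_lip [] [ 0.8242 -0.0305  0.2504] [11.3, 10.2]
cover_hinge [] [ 0.7238 -0.0193  0.1429] [1.7, 1.7]
tin [([559.7, 128.0], 0.8)] [0.5251 0.0816 0.0147] [1.5, 1.7]
pot [] [0.6426 0.2113 0.316 ] [127.5, 152.8]
mug [] [ 0.6951  0.1786 -0.0034] [0.7, 0.7]
clock [] [ 0.4999  0.3191 -0.0084] [1.2, 1.5]
candlestick [([393.8, 243.1], 0.59)] [ 0.6674 -0.2304 -0.0113] [2.7, 2.6]
```

Run:
```python
from h import *
b=arm.grab_frame("side");a=arm.grab_frame("scene")
for f in(a,b): print(mk(f,"cover_lip"),[proj(f,lip(t)).round(1).tolist() for t in(1.9,2.0,2.09)])
for f in(a,b): print("ball",[(np.round(x["uv"]),round(x["conf"],2)) for x in arm.mark_of(f,"ball0_center")], "tin",mk(f,"tin"))
arm_done=arm.job_done(); print(arm_done)
```

```text
[([259.8, 171.3], 0.72), ([267.4, 128.7], 0.18)] [[270.9, 163.1], [265.6, 168.0], [261.0, 172.8]]
[([257.5, 142.2], 0.88)] [[267.9, 137.3], [262.3, 138.3], [257.7, 139.7]]
ball [(array([353., 211.]), 0.51)] tin [([356.4, 216.1], 0.71), ([266.4, 128.0], 0.43)]
ball [(array([363., 249.]), 0.36)] tin []
the job is handed in; nothing more can be done
None
```

The job is handed in: the cover is fully open, all four balls are in the tin, the bowl has come back to rest, and the card stands in its rack, released at about 54 s.

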